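# Complete the breakfast caddy

## Robot

A 6-joint arm with a two-finger parallel gripper is mounted at the origin on the work surface. World frame = base frame: x ahead of the robot, y to its left, z up, the work surface at z = 0. Lengths are in mm, angles in rad, forces in N, time in s.
With the tool pointing down it reaches from about 275 to 750 mm from the base axis. Payload 10.2 kg.
Tool frame: the origin (TCP) lies at the very end of the fingers, on their centre line; the grasp point (between the pads) lies 19 mm behind it; z points along the fingers, y is the direction in which the jaws open and shut (so a half turn about z gives the same grasp; the last joint's range is limited). The gripper opens to 85 mm and grips with 20 to 120 N. Pads are 22 mm wide; open, the fingers measure 114 mm over their backs; the gripper's body (76 mm by 85 mm) begins 54 mm behind the grasp point. The pads swing forward as they close: fully open they stand 13 mm farther back than shut.
Start: joints at [0.914, 0.313, 1.498, -0, 1.331, -0.223], TCP at [220.682, 476.372, 231.294] pointing down, gripper open.
Joint ranges: [-2.94, 2.94], [-0.97, 2.17], [0.19, 2.56], [-1.23, 4.37], [0.02, 3.11], [-2.88, 2.88]. Speed limits (rad/s): [2.39, 2.39, 3.01, 3.14, 3.14, 3.14].

## Interface

Orientations are given as a unit quaternion [w, x, y, z].
In Python, from rig import sensors, imaging, ctrl gives the robot as it stands.
- The arm moves only by the shell command python3 -m creep 'ROWS' [FORCE]. ROWS is JSON, a list of rows, each an object with "grip": the finger opening in mm, from 0 to 85.4; "linear": the shift along the tool's x, y, z in mm, a list of three; "rot": the turn, a rotation vector about the tool's x, y, z in rad, a list of three. A call has 1 to 12 rows; each row shifts and turns the commanded pose from where the row before left it, along the tool's axes as they then stand; what a row does not reach is not made up. A row lasts 1/12 s, in which the tool goes at most 41.7 mm and 7.16 degrees, less where a joint would pass 70% of its speed; a pose out of reach is approached as far as the arm can. A call with a gripper value outside its range is refused whole. The fingers move at their own pace and stop on an object; FORCE is the grip in N (left out, the last holds). Time passes only in rows, so rows that do not move let the fingers close. It gives the time, the measured TCP pose, the force and the opening at its end, in the units of the state.
- sensors.sense(): the state, without advancing time (a new reading comes with each control period).
- imaging.capture(name): name is "side" or "top" or "wrist"; returns (picture, depth): 480x640x3 uint8, red, green, blue; 480x640 float32, mm along the optical axis (not along the pixel's ray), 0 where there is no reading.
- imaging.camera_params(name): a dict with "intrinsics" (3x3 intrinsics, pixels), "R" (3x3) and "t" (3): a world point X has camera coordinates R X + t. Camera axes: x right, y down, z forward; pixel columns grow to the right and rows downward; lengths in mm; the calibration is good to about 2 mm. A picture is of the moment at which its call begins: read the wrist's pose just before it. camera_params takes no time and is no camera call; for the wrist camera it gives the pose at the moment of the call.
- ctrl.finish_job(): hands the job in, once; it reports no verdict.
The state is a dict: "time_s": time; "joints": joint angles; "dq": joint speeds; "tau": joint torques, N m; "eef_pos": TCP position; "ee_rot": TCP orientation; "force": force on the tool from outside, world axes, zero at the start; "wrist_torque": the same for the moment, N m; "grip_width": opening from 0.0 (shut) to 1.0 (fully open).
Only numpy, scipy, OpenCV 4.12 (cv2) and the standard library are available. Lean on these libraries where they do the work, as an engineer would, in place of code of your own. Each camera call takes 0.05 s, during which the arm holds its last target.

## Task

The wooden table caddy still lacks its jam jar, which stands in the back row of the steel condiment rack, crowded in by tall things. Stand the two tall things right next to the jar (one beside it, one in front of it) upright on the black rubber mat, lift the jar out and set it gently on the floor of the caddy's empty well while they wait there, then put each tall thing back in the rack on the spot where it stood. Tip nothing over; in the end the third tall thing must also stand where it stood, and the salt and pepper must stay put in their wells.

Things in the scene. Friction and masses are not known exactly. Their poses are not given: they have to be found in the camera images.
- rack: Fixed stainless tray 156 x 156 mm outside, floor 5 mm thick, rim walls 3 mm thick and 22 mm high (a 2.5 mm round bead on top), no dividers. Origin: centre of its underside; x points to its back row, y to the left seen from the robot, z up. It holds a 2 x 2 group of four things standing on its floor, each within about 3 mm (in x and in y) of the spots (+-35, +-35) mm: the jar in one of the two back (+x) spots, the three tall things in the others, any of them anywhere.
- jar: Low jam jar, amber glass with a flat steel screw lid: 65 mm high, body 62 mm in diameter up to 48 mm, lid 61 mm in diameter from there up; 0.21 to 0.36 kg. Origin: centre of its underside, z up. The only low thing in the rack.
- squeeze: Tall white plastic squeeze bottle, 188 mm high: body 54 mm in diameter up to 112 mm, shoulder, straight grey collar 34 mm in diameter from 126 to 160 mm, then a pointed nozzle 20 mm wide at its foot. To be gripped at the collar, about 147 mm up. 0.22 to 0.45 kg. It is round and free to stand at any yaw; origin: centre of its underside, z up.
- oil: Tall green glass oil bottle with a paper band, 186 mm high: body 54 mm in diameter up to 105 mm, sloping shoulder, straight neck 27 mm in diameter from 128 to 168 mm, black flat cap 25 mm in diameter on top. To be gripped at the neck, about 150 mm up. 0.27 to 0.53 kg. It is round and free to stand at any yaw; origin: centre of its underside, z up.
- mill: Tall pale wooden pepper mill, 182 mm high: foot 54 mm in diameter, waisted body up to 50 mm in diameter, steel groove 28 mm in diameter at 120 to 130 mm, cylindrical head 42 mm in diameter between 136 and 162 mm, small steel nut on top. To be gripped at the head, about 150 mm up. 0.21 to 0.42 kg. It is round and free to stand at any yaw; origin: centre of its underside, z up.
- mat: Fixed black ribbed rubber bar mat, 140 mm (x) by 210 mm (y), 6 mm thick, empty at the start. Origin: centre of its underside, z up. Side area for the tall things.
- caddy: Fixed low dark wooden table caddy, 100 mm (x) by 190 mm (y), walls 5 mm thick and 24 mm high, floor 6 mm thick. Origin: centre of its underside, z up. Its empty jar well, 90 mm (x) by 80 mm (y) inside, has its centre at x 0, y +50 mm. Next to it, at y -20 mm, are two small wells (x +-24 mm) with the salt and the pepper shaker; at y -70 mm a menu card stands 131 mm high across the caddy.
- salt: Salt shaker, white, 38 mm in diameter at the foot, 76 mm high, steel cap with 3 holes, standing in one of the caddy's small wells (salt and pepper may be swapped). Origin: centre of its underside. To be left alone.
- pepper: Pepper shaker, dark, 38 mm in diameter at the foot, 76 mm high, steel cap with 6 holes, standing in the caddy's other small well. Origin: centre of its underside. To be left alone.
Mind the look-alikes: they are no part of the job. Leave any red look-alike of the caddy alone. What is shaped like the oil but red is not meant.

How it is judged:
By the outcome, as a careful person would: the job done as asked, in the order asked, and still so for the second after the job is handed in, with the robot touching nothing.
It also fails if it takes over 138 s, if anything falls off the work surface, if the arm or the gripper's body presses on something with over 40 N, if the wrist force passes 120 N, or if a joint passes its speed limit or range.

## Working session

There is one attempt and no reset: what is moved stays moved. The work goes in short steps, Python scripts to look and compute and a shell command to move; the robot and the scene stay as the last step left them, time stands still between calls to the robot, and variables do not carry over. Pictures are saved under pics/ and viewed, and the job is handed in when it is done.

```bash
ls; mkdir -p pics; python3 - <<'E'
from rig import sensors, imaging, ctrl
import cv2
print(sensors.sense())
for n in ("side","top","wrist"):
    p=imaging.camera_params(n); print(n,p)
    im,d=imaging.capture(n)
    cv2.imwrite(f"pics/{n}0.png",im[:,:,::-1])
    import numpy as np; np.save(f"pics/{n}0.npy",d)
E
```

```text
pics
{'time_s': 0.0, 'joints': array([ 9.13615715e-01,  3.13428863e-01,  1.49843873e+00, -1.54703435e-05,
        1.33099765e+00, -2.23391846e-01]), 'dq': array([ 0.00013889,  0.00049634,  0.00083708, -0.00081468,  0.0004048 ,
        0.00091217]), 'tau': array([-3.47857822e-04, -4.12270975e+01, -2.59736449e+01, -1.95717330e-04,
        4.20566925e-03, -1.76578709e-05]), 'eef_pos': array([220.51242665, 476.1595794 , 230.74527212]), 'ee_rot': array([-2.64391689e-04,  2.15195969e-01,  9.76570678e-01, -5.78813141e-04]), 'force': array([-0.42741263, -0.21046643, -0.15745156]), 'wrist_torque': array([0.01852155, 0.0519277 , 0.00028754]), 'grip_width': 1.0020224979005288}
side {'intrinsics': array([[579.16711716,   0.        , 321.38458138],
       [  0.        , 579.16711716, 231.60615273],
       [  0.        ,   0.        ,   1.        ]]), 'R': array([[ 0.9822927 , -0.18725797,  0.00595918],
       [-0.14159409, -0.76283266, -0.63090209],
       [ 0.1226873 ,  0.61888673, -0.77583957]]), 't': array([-414.94692354,   85.73962285, 1215.16771693])}
top {'intrinsics': array([[559.08881372,   0.        , 327.73810086],
       [  0.        , 559.08881372, 243.10084875],
       [  0.        ,   0.        ,   1.        ]]), 'R': array([[ 0.02129364, -0.99965536,  0.01535374],
       [-0.98594642, -0.02354193, -0.16539479],
       [ 0.16569925, -0.01161611, -0.98610792]]), 't': array([   6.38362197,  400.53790776, 1155.74706908])}
wrist {'intrinsics': array([[330.40796056,   0.        , 323.5248899 ],
       [  0.        , 330.40796056, 242.58683674],
       [  0.        ,   0.        ,   1.        ]]), 'R': array([[ 4.20081211e-01,  9.07486434e-01, -3.84682955e-04],
       [ 8.74762726e-01, -4.04820319e-01,  2.66290599e-01],
       [ 2.41499379e-01, -1.12200184e-01, -9.63892716e-01]]), 't': array([-525.34950726,  -34.66515105,  377.76114509])}
```

View pics/top0.png

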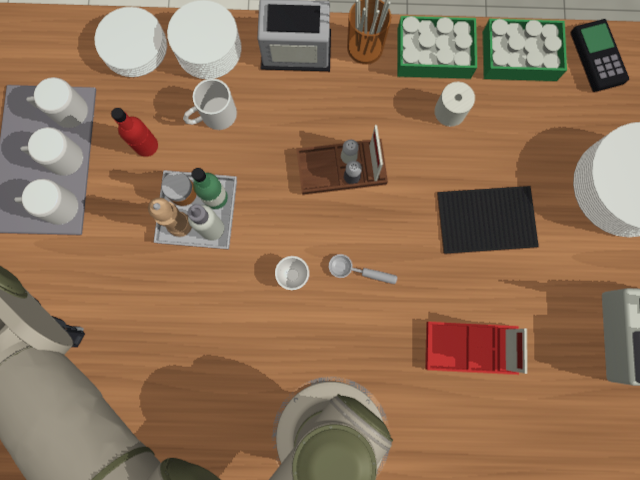

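View pics/side0.png

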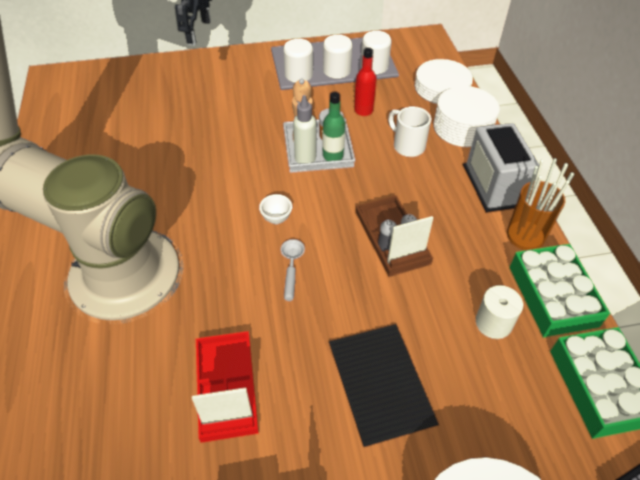

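View pics/wrist0.png

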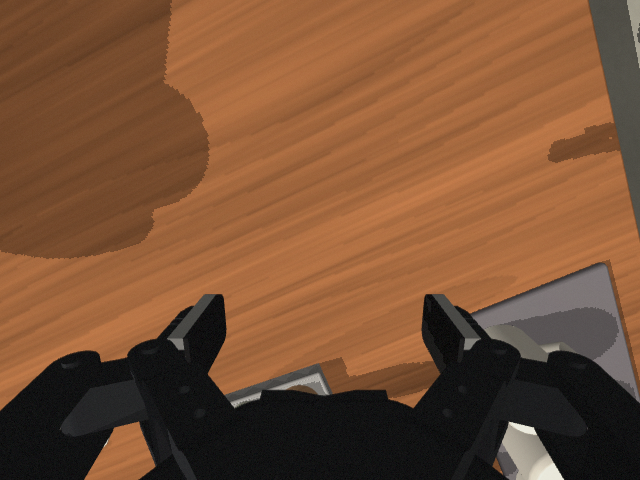

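Top view: the rack is at about (195,210). The jar is back-left (178,188), oil back-right (208,187), mill front-left (165,213) and squeeze front-right (203,220). So oil and mill must move, to the mat at (488,220). The caddy is at (342,167) with its empty well on the left. Next I'll zoom in.

```bash
python3 - <<'E'
import cv2,numpy as np
t=cv2.imread('pics/top0.png');s=cv2.imread('pics/side0.png')
a=cv2.resize(t[155:260,100:250],None,fx=4,fy=4,interpolation=cv2.INTER_CUBIC)
cv2.imwrite('pics/a.png',a)
b=cv2.resize(t[115:265,290:545],None,fx=3,fy=3,interpolation=cv2.INTER_CUBIC)
cv2.imwrite('pics/b.png',b)
c=cv2.resize(s[60:180,270:390],None,fx=5,fy=5,interpolation=cv2.INTER_CUBIC)
cv2.imwrite('pics/c.png',c)
E
```

```text
(no output)
```

View pics/a.png

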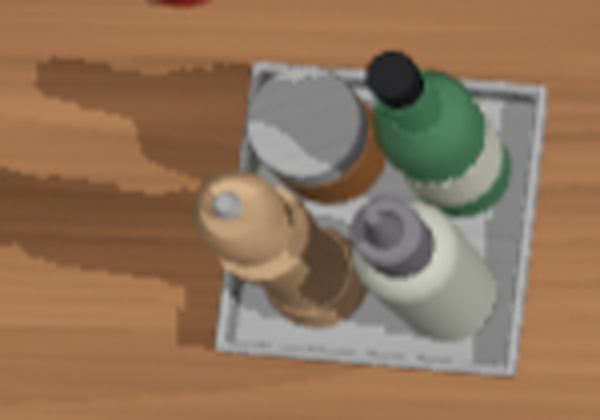

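View pics/b.png

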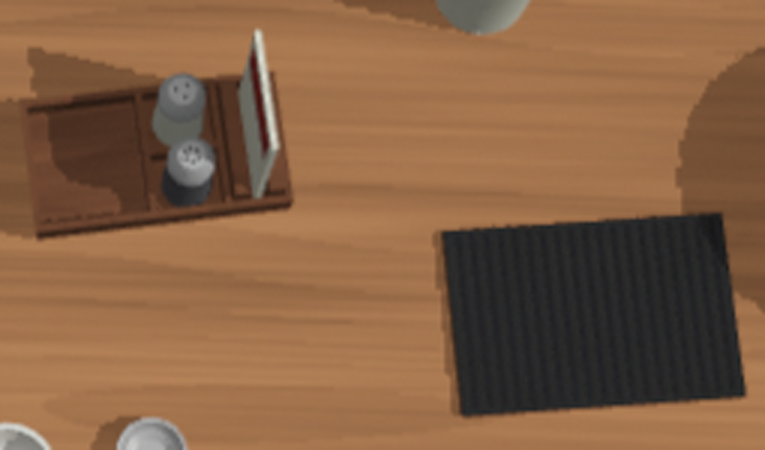

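View pics/c.png

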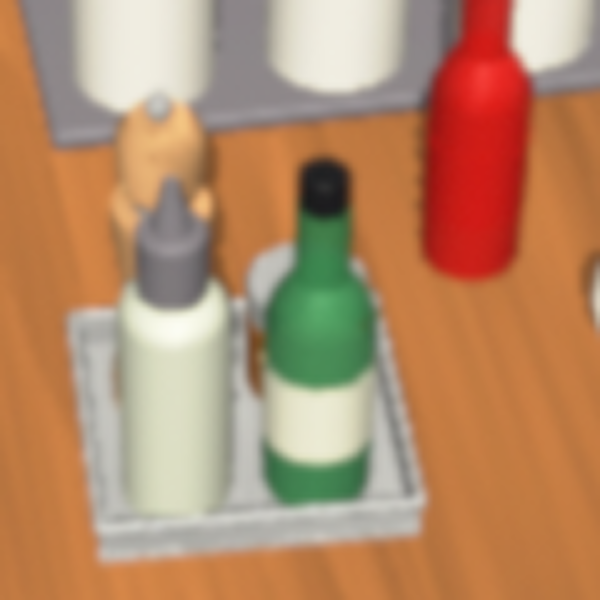

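```bash
cat > h.py <<'E'
import numpy as np, json
from rig import imaging
def ray(p,px):
    d=p['R'].T@np.linalg.solve(p['intrinsics'],np.array([px[0],px[1],1.])); o=-p['R'].T@p['t']; return o,d
def onz(p,px,z):
    o,d=ray(p,px); return o+d*(z-o[2])/d[2]
def proj(p,X):
    c=p['intrinsics']@(p['R']@np.array(X)+p['t']); return c[:2]/c[2]
def deproj(p,d):
    v,u=np.mgrid[0:480,0:640]; K=p['intrinsics']
    c=np.stack([(u-K[0,2])/K[0,0]*d,(v-K[1,2])/K[1,1]*d,d],-1)
    return (c-p['t'])@p['R']
def rect(C,names=''):
    # C corners BL(+x,+y) TL.. order: (+x+y),(+x-y),(-x-y),(-x+y)
    C=np.array(C)[:,:2]; c=C.mean(0)
    ex=(C[0]+C[1]-C[2]-C[3])/2; ey=(C[0]+C[3]-C[1]-C[2])/2
    yx=np.arctan2(ex[1],ex[0]); yy=np.arctan2(-ey[0],ey[1])
    return c.round(1),np.linalg.norm(ex).round(1),np.linalg.norm(ey).round(1),yx.round(4),yy.round(4)
E
python3 - <<'E'
from h import *
p=imaging.camera_params('top')
print('campos',-p['R'].T@p['t'])
A=lambda u,v:(100+(u+.5)/4-.5,155+(v+.5)/4-.5)
B=lambda u,v:(290+(u+.5)/3-.5,115+(v+.5)/3-.5)
print('rack',rect([onz(p,A(*c),23.5) for c in [(253,63),(545,87),(515,375),(217,350)]]))
print('mat',rect([onz(p,B(*c),6) for c in [(442,232),(721,213),(745,395),(461,416)]]))
print('caddy',rect([onz(p,B(*c),24) for c in [(25,108),(275,73),(292,207),(38,237)]]))
for n,c,z in [('mill',(226,205),182),('oil',(396,78),186),('sq',(375,228),188),('jar',(308,125),65)]:
    print(n,onz(p,A(*c),z).round(1))
d=np.load('pics/top0.npy');P=deproj(p,d)
for n,c in [('mill',(226,205)),('oil',(396,78)),('jar',(308,125)),('sqcollar',(400,240))]:
    u,v=np.round(A(*c)).astype(int);print(n,P[v,u].round(1))
E
```

```text
campos [ 203.26656343   29.23613492 1205.84020769]
rack (array([469.9, 302.8]), np.float64(159.4), np.float64(159.7), np.float64(-0.0512), np.float64(-0.0601))
mat (array([ 467. , -334.7]), np.float64(137.5), np.float64(208.9), np.float64(0.0895), np.float64(0.0963))
caddy (array([572.9, -13. ]), np.float64(100.4), np.float64(186.3), np.float64(0.1264), np.float64(0.1591))
mill [438.2 339.4 182. ]
oil [500.4 263.  186. ]
sq [427.6 267.9 188. ]
jar [509.  335.1  65. ]
mill [437.2 338.6 185.4]
oil [499.1 261.1 191.3]
jar [508.2 333.8  67. ]
sqcollar [425.7 259.6 168.5]
```

```bash
python3 - <<'E'
from h import *
from rig import sensors
from scipy.spatial.transform import Rotation as Ro
p=imaging.camera_params('top');q=imaging.camera_params('side');w=imaging.camera_params('wrist')
A=lambda u,v:(100+(u+.5)/4-.5,155+(v+.5)/4-.5)
C=lambda u,v:(270+(u+.5)/5-.5,60+(v+.5)/5-.5)
def tri(a,b):
    o1,d1=ray(p,a);o2,d2=ray(q,b);d1/=np.linalg.norm(d1);d2/=np.linalg.norm(d2)
    M=np.stack([d1,-d2],1);s=np.linalg.lstsq(M,o2-o1,rcond=None)[0]
    return ((o1+s[0]*d1+o2+s[1]*d2)/2).round(1),np.linalg.norm(o1+s[0]*d1-o2-s[1]*d2).round(1)
print('nut',tri(A(226,205),C(158,105)),'cap',tri(A(396,78),C(323,172)))
for n,c,z in [('nut',(158,105),180),('cap',(323,172),186),('tip',(170,180),188),('jar',(300,285),65)]: print(n,onz(q,C(*c),z).round(1))
print('redtop',onz(p,(119,115),190).round(1),'redbase',onz(p,(148,152),5).round(1))
s=sensors.sense();e=s['ee_rot'];T=Ro.from_quat([e[1],e[2],e[3],e[0]]).as_matrix()
print('cam in tool',T.T@(-w['R'].T@w['t']-s['eef_pos'])); print('cam axes in tool\n',(w['R']@T).round(3)); print(T.round(3))
E
```

```text
nut (array([438.6, 340. , 180.1]), np.float64(0.0)) cap (array([499.4, 261.5, 192.6]), np.float64(1.6))
nut [438.6 340.  180. ]
cap [502.1 270.2 186. ]
tip [433.2 274.3 188. ]
jar [507.3 338.4  65. ]
redtop [611.8 420.1 190. ] redbase [601.2 419.8   5. ]
cam in tool [  67.30540657    0.53995549 -142.32450515]
cam axes in tool
 [[ 0.     1.    -0.001]
 [-0.964  0.    -0.267]
 [-0.267  0.001  0.964]]
[[-0.907  0.42  -0.001]
 [ 0.42   0.907 -0.001]
 [ 0.    -0.001 -1.   ]]
```

```bash
python3 -m creep '[{"grip":85,"linear":[0,0,-34],"rot":[0,0,-0.098]},{"grip":85,"linear":[0,0,-34],"rot":[0,0,-0.098]},{"grip":85,"linear":[0,0,-34],"rot":[0,0,-0.098]},{"grip":85,"linear":[0,0,-34],"rot":[0,0,-0.098]},{"grip":85,"linear":[0,0,-34],"rot":[0,0,0]}]'
```

```text
time_s: 0.57
eef_pos: [220.4, 476.0, 402.9]
ee_rot: [-0.0, 0.018, 1.0, -0.0]
force: [0.4, 0.8, 0.4]
grip_width: 0.996
```

```bash
python3 -m creep '[{"grip":85,"linear":[-32,-21,0],"rot":[0,0,0]},{"grip":85,"linear":[-32,-21,0],"rot":[0,0,0]},{"grip":85,"linear":[-32,-21,0],"rot":[0,0,0]},{"grip":85,"linear":[-32,-21,0],"rot":[0,0,0]},{"grip":85,"linear":[-32,-21,0],"rot":[0,0,0]},{"grip":85,"linear":[-32,-21,0],"rot":[0,0,0]},{"grip":85,"linear":[-32,-21,0],"rot":[0,0,0]},{"grip":85,"linear":[-32,-21,0],"rot":[0,0,0]},{"grip":85,"linear":[0,0,0],"rot":[0,0,0]},{"grip":85,"linear":[0,0,0],"rot":[0,0,0]}]'
python3 - <<'E'
from h import *
import cv2,pickle
p=imaging.camera_params('wrist');im,d=imaging.capture('wrist')
cv2.imwrite('pics/w1.png',im[:,:,::-1]);np.save('pics/w1.npy',d);pickle.dump(p,open('pics/w1.pkl','wb'))
E
```

```text
time_s: 1.4
eef_pos: [470.6, 296.7, 400.3]
ee_rot: [-0.001, 0.022, 1.0, -0.0]
force: [-0.9, 0.5, -1.0]
grip_width: 0.995
```

View pics/w1.png

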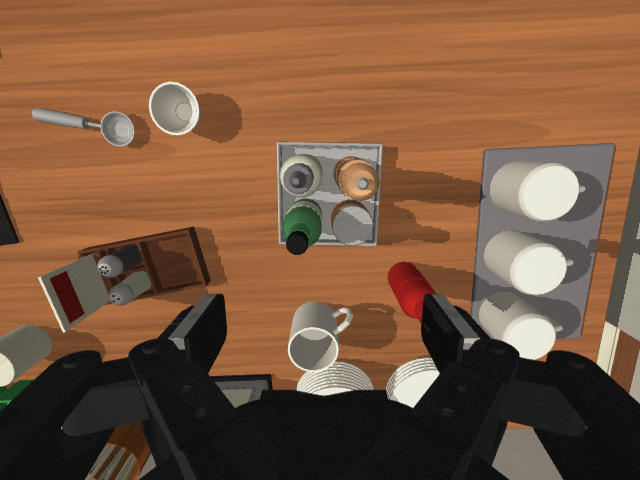

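Wrist view: the rack spans (277..382, 143..246). Oil cap (297,242), mill nut (363,184), squeeze tip (297,180), jar lid (352,224). The image's down direction is +x and its right is +y.

```bash
python3 - <<'E'
import cv2
t=cv2.imread('pics/w1.png')
cv2.imwrite('pics/d.png',cv2.resize(t[135:260,265:395],None,fx=4.6,fy=4.6,interpolation=cv2.INTER_CUBIC))
E
```

```text
(no output)
```

View pics/d.png

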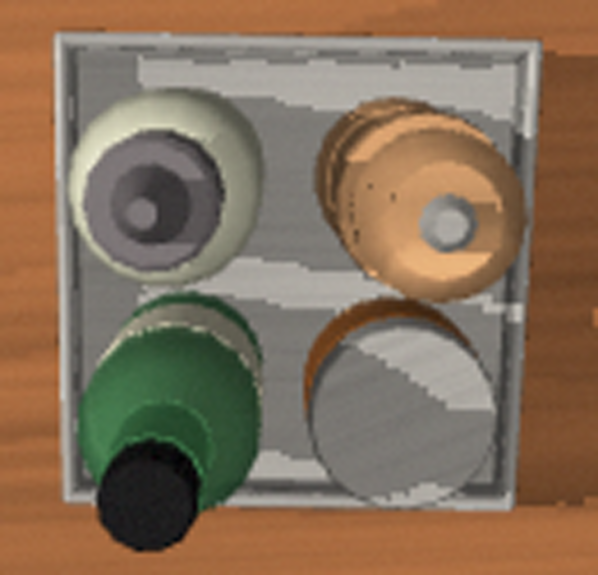

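```bash
python3 - <<'E'
from h import *
import pickle
p=pickle.load(open('pics/w1.pkl','rb'))
D=lambda u,v:(265+(u+.5)/4.6-.5,135+(v+.5)/4.6-.5)
r=rect([onz(p,D(*c),23.5) for c in [(516,508),(64,503),(54,35),(542,42)]]);print(r)
c=r[0];a=-0.055;Rr=np.array([[np.cos(a),-np.sin(a)],[np.sin(a),np.cos(a)]])
for n,px,z in [('mill',(450,222),187),('oil',(148,497),191),('sq',(140,210),193),('sqcoll',(155,200),165),('jar',(404,412),70)]:
    X=onz(p,D(*px),z);print(n,X.round(1),'rack frame',(Rr.T@(X[:2]-c)).round(1))
B=lambda u,v:(290+(u+.5)/3-.5,115+(v+.5)/3-.5)
E
```

```text
(array([470.8, 305.2]), np.float64(158.7), np.float64(160.1), np.float64(-0.0576), np.float64(-0.057))
mill [437.5 340.2 187. ] rack frame [-35.1  33.1]
oil [499.2 266.5 191. ] rack frame [ 30.5 -37.1]
sq [431.2 269.3 193. ] rack frame [-37.6 -38. ]
sqcoll [431.1 270.6 165. ] rack frame [-37.7 -36.7]
jar [507.7 338.   70. ] rack frame [35.  34.8]
```

```bash
python3 -m creep '[{"grip":85,"linear":[-15,-15,20],"rot":[0,0,0]},{"grip":85,"linear":[-15.4,-15.7,30],"rot":[0,0,0]},{"grip":85,"linear":[0,0,35],"rot":[0,0,0]},{"grip":85,"linear":[0,0,35],"rot":[0,0,0]},{"grip":85,"linear":[0,0,35],"rot":[0,0,0]},{"grip":85,"linear":[0,0,25],"rot":[0,0,0]},{"grip":85,"linear":[0,0,0],"rot":[0,0,0]},{"grip":85,"linear":[0,0,0],"rot":[0,0,0]}]'
cat > cap.py <<'E'
import sys,pickle,cv2
from h import *
from rig import sensors
n=sys.argv[1];cam=sys.argv[2] if len(sys.argv)>2 else 'wrist'
s=sensors.sense();p=imaging.camera_params(cam);im,d=imaging.capture(cam)
cv2.imwrite(f'pics/{n}.png',im[:,:,::-1]);np.save(f'pics/{n}.npy',d);pickle.dump(p,open(f'pics/{n}.pkl','wb'))
print(s['time_s'],s['eef_pos'].round(1),s['ee_rot'].round(4),s['force'].round(1))
E
python3 cap.py w2
```

```text
time_s: 2.12
eef_pos: [497.7, 266.8, 221.8]
ee_rot: [-0.0, 0.02, 1.0, -0.0]
force: [-0.0, -0.4, 0.3]
grip_width: 0.992
2.1167 [497.7 266.8 221.8] [-4.000e-04  2.010e-02  9.998e-01 -1.000e-04] [-0.  -0.4  0.3]
```

View pics/w2.png

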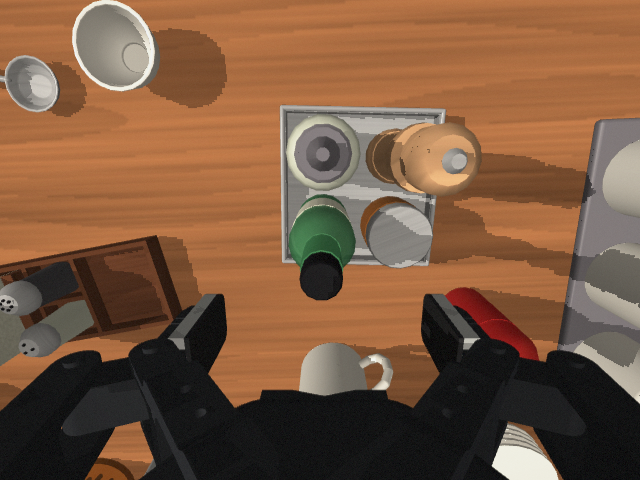

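Cap centre is at about (321,276) and the fingertips are symmetric about column 324. Oil is nearly centred between the jaws.

```bash
cat > w.py <<'E'
from h import *
import pickle
p=pickle.load(open('pics/w2.pkl','rb'))
for n,px,z in [('oil',(321.5,277),191),('sq',(322,153),193),('jar',(400,236),70),('mill',(455,160),187)]:
    print(n,onz(p,px,z).round(1))
print('rack',rect([onz(p,c,23.5) for c in [(428,264),(283,262),(282,107),(444,111)]]))
E
python3 w.py
```

```text
oil [498.5 266.2 191. ]
sq [431.6 269.2 193. ]
jar [508.5 337.3  70. ]
mill [437.9 338.2 187. ]
rack (array([471.1, 305. ]), np.float64(156.4), np.float64(157.0), np.float64(-0.0607), np.float64(-0.0588))
```

```bash
python3 -m creep '[{"grip":85,"linear":[0,0,25],"rot":[0,0,0]},{"grip":85,"linear":[0,0,25],"rot":[0,0,0]},{"grip":85,"linear":[0,0,25],"rot":[0,0,0]},{"grip":85,"linear":[0,0,11],"rot":[0,0,0]},{"grip":60,"linear":[0,0,0],"rot":[0,0,0]},{"grip":45,"linear":[0,0,0],"rot":[0,0,0]},{"grip":35,"linear":[0,0,0],"rot":[0,0,0]}]' 60
python3 cap.py w3
```

```text
time_s: 2.75
eef_pos: [499.6, 266.3, 137.6]
ee_rot: [0.002, 0.021, 1.0, 0.001]
force: [-0.2, 0.3, -0.0]
grip_width: 0.601
2.75 [499.6 266.3 137.6] [1.800e-03 2.080e-02 9.998e-01 6.000e-04] [-0.2  0.3 -0. ]
```

View pics/w3.png

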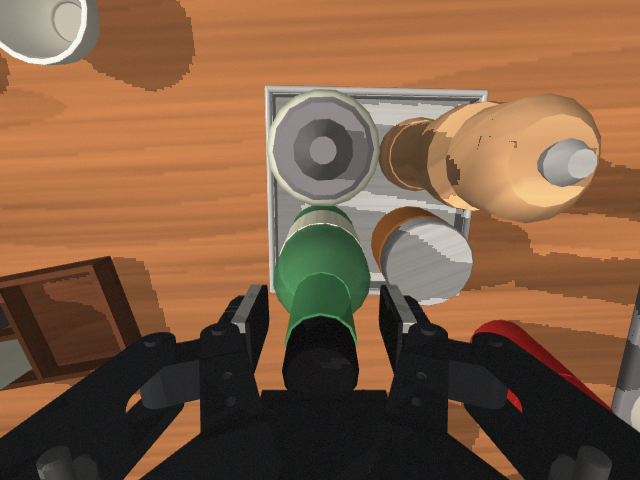

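The jaws straddle the neck (pads at columns 267 and 380, neck at 321). I'll close.

```bash
python3 -m creep '[{"grip":30,"linear":[0,0,0],"rot":[0,0,0]},{"grip":26,"linear":[0,0,0],"rot":[0,0,0]},{"grip":22,"linear":[0,0,0],"rot":[0,0,0]},{"grip":20,"linear":[0,0,0],"rot":[0,0,0]},{"grip":18,"linear":[0,0,0],"rot":[0,0,0]},{"grip":18,"linear":[0,0,0],"rot":[0,0,0]}]' 60
python3 cap.py w4
```

```text
time_s: 3.3
eef_pos: [499.2, 265.9, 136.7]
ee_rot: [0.001, 0.021, 1.0, 0.0]
force: [0.9, -1.4, 6.8]
grip_width: 0.299
3.3 [499.2 265.9 136.7] [1.200e-03 2.090e-02 9.998e-01 2.000e-04] [ 0.9 -1.4  6.8]
```

View pics/w4.png

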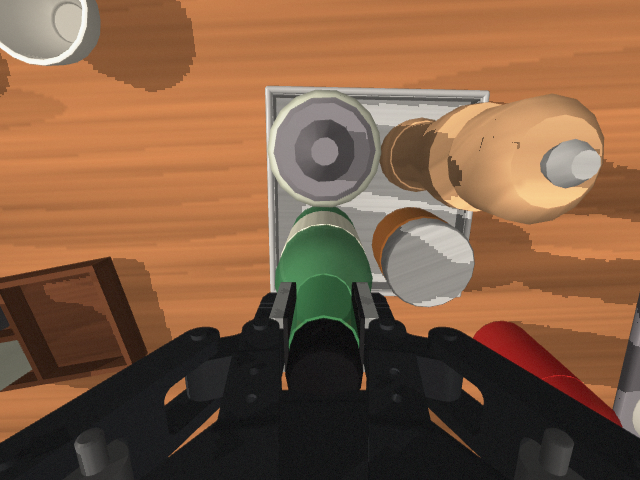

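```bash
python3 -m creep '[{"grip":18,"linear":[0,0,0],"rot":[0,0,0]},{"grip":18,"linear":[0,0,-3],"rot":[0,0,0]},{"grip":18,"linear":[0,0,-8],"rot":[0,0,0]},{"grip":18,"linear":[0,0,-14],"rot":[0,0,0]},{"grip":18,"linear":[0,0,-20],"rot":[0,0,0]},{"grip":18,"linear":[0,0,-25],"rot":[0,0,0]},{"grip":18,"linear":[0,0,-25],"rot":[0,0,0]},{"grip":18,"linear":[0,0,-25],"rot":[0,0,0]},{"grip":18,"linear":[0,0,-25],"rot":[0,0,0]},{"grip":18,"linear":[0,0,-25],"rot":[0,0,0]},{"grip":18,"linear":[0,0,-20],"rot":[0,0,0]},{"grip":18,"linear":[0,0,-10],"rot":[0,0,0]}]' 60
python3 cap.py w5; python3 cap.py s5 side
```

```text
time_s: 4.35
eef_pos: [498.6, 266.0, 338.3]
ee_rot: [0.002, 0.021, 1.0, 0.001]
force: [0.2, 0.1, -3.0]
grip_width: 0.303
4.35 [498.6 266.  338.3] [1.700e-03 2.080e-02 9.998e-01 6.000e-04] [ 0.2  0.1 -3. ]
4.4 [498.9 266.  338.8] [2.300e-03 2.090e-02 9.998e-01 7.000e-04] [-0.1 -0.2 -1.4]
```

View pics/s5.png

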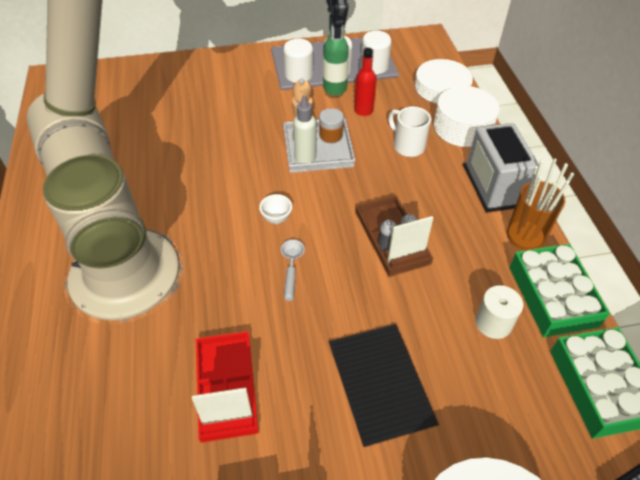

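View pics/w5.png

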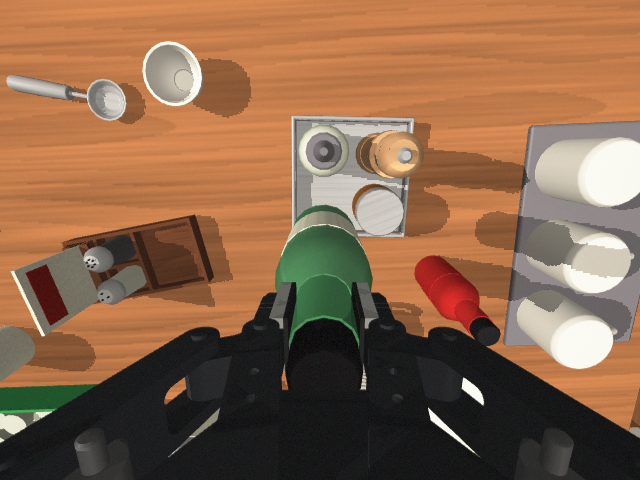

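Held, with the base about 207 mm up. I'll carry it to the mat's far half at (472,-384), which is -651 mm along tool y.

```bash
python3 -m creep '[{"grip":18,"linear":[0,-10,0],"rot":[0,0,0]},{"grip":18,"linear":[0,-20,0],"rot":[0,0,0]},{"grip":18,"linear":[0,-30,0],"rot":[0,0,0]},{"grip":18,"linear":[0,-30,0],"rot":[0,0,0]},{"grip":18,"linear":[0,-30,0],"rot":[0,0,0]},{"grip":18,"linear":[0,-30,0],"rot":[0,0,0]},{"grip":18,"linear":[0,-30,0],"rot":[0,0,0]},{"grip":18,"linear":[0,-30,0],"rot":[0,0,0]},{"grip":18,"linear":[0,-30,0],"rot":[0,0,0]},{"grip":18,"linear":[0,-30,0],"rot":[0,0,0]},{"grip":18,"linear":[0,-30,0],"rot":[0,0,0]},{"grip":18,"linear":[0,-30,0],"rot":[0,0,0]}]' 
python3 -m creep '[{"grip":18,"linear":[0,-30,0],"rot":[0,0,0]},{"grip":18,"linear":[0,-30,0],"rot":[0,0,0]},{"grip":18,"linear":[0,-30,0],"rot":[0,0,0]},{"grip":18,"linear":[0,-30,0],"rot":[0,0,0]},{"grip":18,"linear":[0,-30,0],"rot":[0,0,0]},{"grip":18,"linear":[0,-30,0],"rot":[0,0,0]},{"grip":18,"linear":[0,-30,0],"rot":[0,0,0]},{"grip":18,"linear":[0,-30,0],"rot":[0,0,0]},{"grip":18,"linear":[0,-30,0],"rot":[0,0,0]},{"grip":18,"linear":[0,-25,0],"rot":[0,0,0]},{"grip":18,"linear":[0,-15,0],"rot":[0,0,0]},{"grip":18,"linear":[0,-11,0],"rot":[0,0,0]}]'
python3 -m creep '[{"grip":18,"linear":[0,0,15],"rot":[0,0,0]},{"grip":18,"linear":[0,0,25],"rot":[0,0,0]},{"grip":18,"linear":[0,0,30],"rot":[0,0,0]},{"grip":18,"linear":[0,0,30],"rot":[0,0,0]},{"grip":18,"linear":[0,0,25],"rot":[0,0,0]},{"grip":18,"linear":[0,0,15],"rot":[0,0,0]},{"grip":18,"linear":[0,0,0],"rot":[0,0,0]},{"grip":18,"linear":[0,0,0],"rot":[0,0,0]}]'
python3 cap.py w6
```

```text
time_s: 5.45
eef_pos: [483.6, -65.6, 333.6]
ee_rot: [-0.001, 0.021, 1.0, 0.0]
force: [0.7, -0.0, -3.5]
grip_width: 0.299
time_s: 6.45
eef_pos: [470.1, -386.3, 332.9]
ee_rot: [-0.001, 0.022, 1.0, 0.001]
force: [-0.0, 0.4, -3.6]
grip_width: 0.299
time_s: 7.12
eef_pos: [470.9, -384.2, 194.7]
ee_rot: [-0.001, 0.021, 1.0, 0.001]
force: [0.3, 0.6, -2.6]
grip_width: 0.305
7.1167 [ 470.9 -384.2  194.7] [-7.000e-04  2.080e-02  9.998e-01  8.000e-04] [ 0.3  0.6 -2.6]
```

View pics/w6.png

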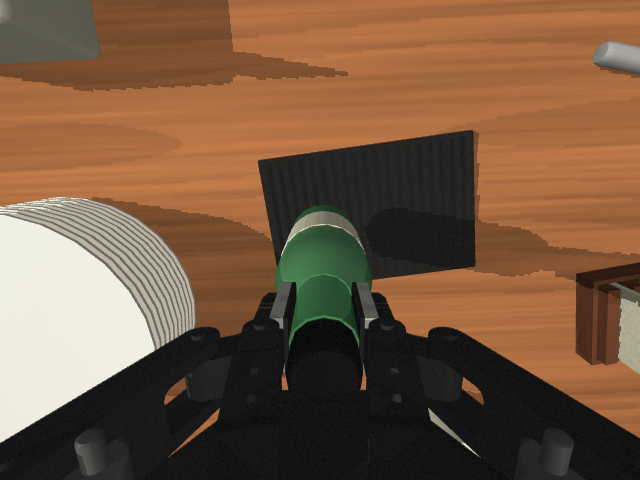

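```bash
python3 - <<'E'
from h import *
import pickle
p=pickle.load(open('pics/w6.pkl','rb'))
a,b,c=[onz(p,x,6)[:2] for x in [(259,160),(474,131),(475,265)]]
print(a.round(1),b.round(1),c.round(1),'centre',((a+c)/2).round(1),np.linalg.norm(a-b),np.linalg.norm(b-c))
d=np.load('pics/w6.npy');P=deproj(p,d)
for u,v in [(150,300),(190,280),(180,330),(100,215)]: print(u,v,P[v,u].round(0))
E
```

```text
[ 409.3 -443.4] [ 391.1 -236.5] [ 526.6 -224.7] centre [ 468. -334.] 207.7286569908069 135.976987310155
150 300 [ 518. -531.   83.]
190 280 [ 533. -532.   -1.]
180 330 [ 565. -527.   50.]
100 215 [ 451. -586.   41.]
```

```bash
python3 -m creep '[{"grip":18,"linear":[0,0,15],"rot":[0,0,0]},{"grip":18,"linear":[0,0,20],"rot":[0,0,0]},{"grip":18,"linear":[0,0,12],"rot":[0,0,0]},{"grip":18,"linear":[0,0,6],"rot":[0,0,0]},{"grip":18,"linear":[0,0,2],"rot":[0,0,0]},{"grip":18,"linear":[0,0,1],"rot":[0,0,0]},{"grip":18,"linear":[0,0,0],"rot":[0,0,0]}]'
```

```text
time_s: 7.75
eef_pos: [471.7, -384.9, 140.4]
ee_rot: [0.001, 0.021, 1.0, -0.001]
force: [0.2, -1.1, -4.0]
grip_width: 0.302
```

```bash
python3 -m creep '[{"grip":18,"linear":[0,0,1],"rot":[0,0,0]},{"grip":18,"linear":[0,0,1],"rot":[0,0,0]},{"grip":18,"linear":[0,0,0],"rot":[0,0,0]}]'
```

```text
time_s: 8.0
eef_pos: [471.5, -384.8, 137.8]
ee_rot: [0.0, 0.021, 1.0, -0.0]
force: [-0.6, -0.7, -1.2]
grip_width: 0.301
```

```bash
python3 -m creep '[{"grip":18,"linear":[0,0,0.7],"rot":[0,0,0]},{"grip":18,"linear":[0,0,0],"rot":[0,0,0]},{"grip":18,"linear":[0,0,0],"rot":[0,0,0]}]'
```

```text
time_s: 8.25
eef_pos: [471.6, -385.0, 137.8]
ee_rot: [0.001, 0.021, 1.0, -0.001]
force: [-1.1, 0.1, 5.5]
grip_width: 0.298
```

Contact confirmed (+5.5 N). Releasing.

```bash
python3 -m creep '[{"grip":24,"linear":[0,0,0],"rot":[0,0,0]},{"grip":30,"linear":[0,0,0],"rot":[0,0,0]},{"grip":40,"linear":[0,0,0],"rot":[0,0,0]},{"grip":55,"linear":[0,0,0],"rot":[0,0,0]},{"grip":70,"linear":[0,0,0],"rot":[0,0,0]},{"grip":85,"linear":[0,0,0],"rot":[0,0,0]},{"grip":85,"linear":[0,0,-15],"rot":[0,0,0]},{"grip":85,"linear":[0,0,-25],"rot":[0,0,0]},{"grip":85,"linear":[0,0,-25],"rot":[0,0,0]},{"grip":85,"linear":[0,0,-25],"rot":[0,0,0]}]'
python3 cap.py w7
```

```text
time_s: 9.08
eef_pos: [471.2, -384.4, 227.6]
ee_rot: [-0.0, 0.021, 1.0, 0.0]
force: [0.7, 0.0, 0.5]
grip_width: 0.997
9.0833 [ 471.2 -384.4  227.6] [-1.000e-04  2.090e-02  9.998e-01  2.000e-04] [0.7 0.  0.5]
```

View pics/w7.png

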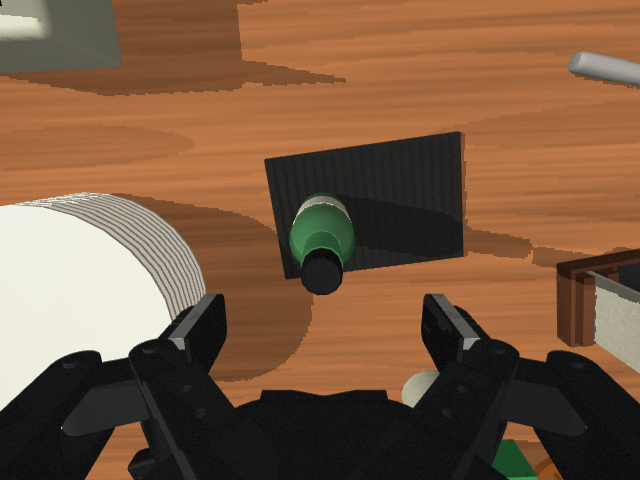

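Oil stands upright on the mat (cap 321,272). Next I'll rotate the tool so the jaws lie along rack x for the mill.

```bash
python3 -c "
from rig import sensors;print(sensors.sense()['joints'].round(3))"
python3 -m creep '[{"grip":85,"linear":[0,0,-20],"rot":[0,0,0.12]},{"grip":85,"linear":[0,0,-20],"rot":[0,0,0.12]},{"grip":85,"linear":[0,0,0],"rot":[0,0,0.12]},{"grip":85,"linear":[0,0,0],"rot":[0,0,0.12]},{"grip":85,"linear":[0,0,0],"rot":[0,0,0.12]},{"grip":85,"linear":[0,0,0],"rot":[0,0,0.12]},{"grip":85,"linear":[0,0,0],"rot":[0,0,0]}]'
python3 -c "
from rig import sensors;print(sensors.sense()['joints'].round(3))"
```

```text
[-0.877  0.497  1.225 -0.     1.411 -2.406]
time_s: 9.72
eef_pos: [471.3, -384.5, 266.4]
ee_rot: [-0.0, 0.374, 0.928, 0.0]
force: [-0.0, -0.4, -0.2]
grip_width: 0.993
[-0.877  0.482  1.163 -0.     1.497 -1.681]
```

```bash
python3 -m creep '[{"grip":85,"linear":[0,0,0],"rot":[0,0,0.1236]},{"grip":85,"linear":[0,0,0],"rot":[0,0,0.1236]},{"grip":85,"linear":[0,0,0],"rot":[0,0,0.1236]},{"grip":85,"linear":[0,0,0],"rot":[0,0,0.1236]},{"grip":85,"linear":[0,0,0],"rot":[0,0,0.1236]},{"grip":85,"linear":[0,0,0],"rot":[0,0,0.1236]},{"grip":85,"linear":[0,0,0],"rot":[0,0,0.1236]},{"grip":85,"linear":[0,0,0],"rot":[0,0,0]}]'
cat > tg.py <<'E'
# usage: tg.py x y z -> shift in tool axes from measured pose
import sys
from h import *
from rig import sensors
from scipy.spatial.transform import Rotation as Ro
s=sensors.sense();e=s['ee_rot'];T=Ro.from_quat([e[1],e[2],e[3],e[0]]).as_matrix()
print('pos',s['eef_pos'].round(1),'xaxis deg',np.degrees(np.arctan2(T[1,0],T[0,0])).round(2),'tilt deg',np.degrees(np.arccos(-T[2,2])).round(2))
if len(sys.argv)>3: print('shift',(T.T@(np.array(list(map(float,sys.argv[1:4])))-s['eef_pos'])).round(1))
E
python3 tg.py 437 338.7 235
```

```text
time_s: 10.38
eef_pos: [471.3, -384.5, 266.4]
ee_rot: [-0.0, 0.727, 0.687, -0.0]
force: [-0.1, 0.7, -0.4]
grip_width: 0.994
pos [ 471.3 -384.5  266.4] xaxis deg 86.74 tilt deg 0.01
shift [720.1 -75.4  31.5]
```

```bash
python3 -m creep '[{"grip":85,"linear":[36,-3.8,0],"rot":[0,0,0]},{"grip":85,"linear":[36,-3.8,0],"rot":[0,0,0]},{"grip":85,"linear":[36,-3.8,0],"rot":[0,0,0]},{"grip":85,"linear":[36,-3.8,0],"rot":[0,0,0]},{"grip":85,"linear":[36,-3.8,0],"rot":[0,0,0]},{"grip":85,"linear":[36,-3.8,0],"rot":[0,0,0]},{"grip":85,"linear":[36,-3.8,0],"rot":[0,0,0]},{"grip":85,"linear":[36,-3.8,0],"rot":[0,0,0]},{"grip":85,"linear":[36,-3.8,0],"rot":[0,0,0]},{"grip":85,"linear":[36,-3.8,0],"rot":[0,0,0]}]'
python3 -m creep '[{"grip":85,"linear":[36,-3.8,0],"rot":[0,0,0]},{"grip":85,"linear":[36,-3.8,0],"rot":[0,0,0]},{"grip":85,"linear":[36,-3.8,0],"rot":[0,0,0]},{"grip":85,"linear":[36,-3.8,0],"rot":[0,0,0]},{"grip":85,"linear":[36,-3.8,0],"rot":[0,0,0]},{"grip":85,"linear":[36,-3.8,0],"rot":[0,0,0]},{"grip":85,"linear":[36,-3.8,0],"rot":[0,0,0]},{"grip":85,"linear":[36,-3.8,0],"rot":[0,0,0]},{"grip":85,"linear":[36,-3.8,0],"rot":[0,0,0]},{"grip":85,"linear":[36,-3.8,0],"rot":[0,0,0]},{"grip":85,"linear":[0,0,20],"rot":[0,0,0]},{"grip":85,"linear":[0,0,15],"rot":[0,0,0]}]'
python3 -m creep '[{"grip":85,"linear":[0,0,0],"rot":[0,0,0]},{"grip":85,"linear":[0,0,0],"rot":[0,0,0]}]'
python3 tg.py 437.8 339.3 137; python3 cap.py w8
```

```text
time_s: 11.22
eef_pos: [453.2, -21.3, 266.7]
ee_rot: [0.0, 0.724, 0.69, 0.0]
force: [1.0, -0.3, -1.1]
grip_width: 0.994
time_s: 12.22
eef_pos: [435.3, 340.3, 230.6]
ee_rot: [0.0, 0.723, 0.691, 0.0]
force: [1.2, -1.0, -1.1]
grip_width: 0.993
time_s: 12.38
eef_pos: [435.8, 338.5, 231.5]
ee_rot: [-0.0, 0.725, 0.688, -0.001]
force: [0.3, 0.1, 0.4]
grip_width: 0.991
pos [435.8 338.5 231.5] xaxis deg 87.02 tilt deg 0.06
shift [ 1.   2.1 94.5]
12.3833 [435.8 338.5 231.5] [-2.000e-04  7.252e-01  6.885e-01 -5.000e-04] [0.3 0.1 0.4]
```

View pics/w8.png

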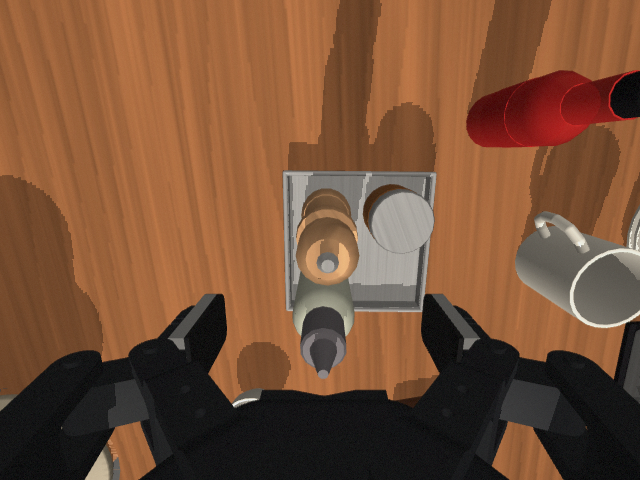

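```bash
python3 - <<'E'
from h import *
import pickle
p=pickle.load(open('pics/w8.pkl','rb'))
for n,px,z in [('mill',(327.5,262.5),187),('jar',(402,219.5),70),('sq tip',(322.5,374),193)]: print(n,onz(p,px,z).round(1))
print('rack',rect([onz(p,c,23.5) for c in [(435,174),(426,311),(287,311),(284,173)]]))
E
```

```text
mill [438.7 342.4 187. ]
jar [509.7 341.1  70. ]
sq tip [431.9 269.6 193. ]
rack (array([472.1, 303.5]), np.float64(159.6), np.float64(157.4), np.float64(-0.0546), np.float64(-0.0451))
```

```bash
python3 -m creep '[{"grip":85,"linear":[1.5,2.6,20],"rot":[0,0,0]},{"grip":85,"linear":[0,0,25],"rot":[0,0,0]},{"grip":85,"linear":[0,0,25],"rot":[0,0,0]},{"grip":85,"linear":[0,0,20],"rot":[0,0,0]},{"grip":85,"linear":[0,0,9],"rot":[0,0,0]},{"grip":75,"linear":[0,0,0],"rot":[0,0,0]},{"grip":60,"linear":[0,0,0],"rot":[0,0,0]},{"grip":52,"linear":[0,0,0],"rot":[0,0,0]},{"grip":52,"linear":[0,0,0],"rot":[0,0,0]}]' 60
python3 cap.py w9
```

```text
time_s: 13.18
eef_pos: [439.2, 340.2, 134.1]
ee_rot: [0.0, 0.727, 0.687, 0.001]
force: [-0.2, 0.4, -0.4]
grip_width: 0.613
13.1833 [439.2 340.2 134.1] [4.000e-04 7.266e-01 6.871e-01 1.300e-03] [-0.2  0.4 -0.4]
```

View pics/w9.png

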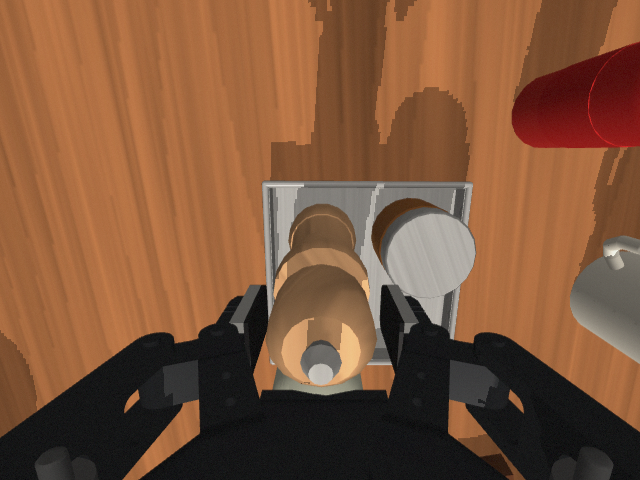

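```bash
python3 -c "
from h import *;import pickle
p=pickle.load(open('pics/w9.pkl','rb'));print(onz(p,(320.5,360),187),onz(p,(320,373),190))
p=pickle.load(open('pics/w4.pkl','rb'));print(onz(p,(324,372),191))"
python3 -m creep '[{"grip":48,"linear":[0,0,0],"rot":[0,0,0]},{"grip":44,"linear":[0,0,0],"rot":[0,0,0]},{"grip":40,"linear":[0,0,0],"rot":[0,0,0]},{"grip":36,"linear":[0,0,0],"rot":[0,0,0]},{"grip":33,"linear":[0,0,0],"rot":[0,0,0]},{"grip":33,"linear":[0,0,0],"rot":[0,0,0]}]' 60
python3 tg.py
```

```text
[438.91546749 345.49707167 187.        ] [438.64053026 343.05065286 190.        ]
[498.02006393 266.53373772 191.        ]
time_s: 13.73
eef_pos: [438.7, 340.1, 133.3]
ee_rot: [0.0, 0.727, 0.687, 0.0]
force: [-0.4, -0.2, 5.1]
grip_width: 0.477
pos [438.7 340.1 133.3] xaxis deg 86.79 tilt deg 0.05
```

```bash
python3 -m creep '[{"grip":33,"linear":[0,0,-3],"rot":[0,0,0]},{"grip":33,"linear":[0,0,-8],"rot":[0,0,0]},{"grip":33,"linear":[0,0,-14],"rot":[0,0,0]},{"grip":33,"linear":[0,0,-20],"rot":[0,0,0]},{"grip":33,"linear":[0,0,-25],"rot":[0,0,0]},{"grip":33,"linear":[0,0,-25],"rot":[0,0,0]},{"grip":33,"linear":[0,0,-25],"rot":[0,0,0]},{"grip":33,"linear":[0,0,-25],"rot":[0,0,0]},{"grip":33,"linear":[0,0,-25],"rot":[0,0,0]},{"grip":33,"linear":[0,0,-25],"rot":[0,0,0]},{"grip":33,"linear":[0,0,-15],"rot":[0,0,0]}]' 60
python3 tg.py 463.5 -284 333; python3 cap.py w10
```

```text
time_s: 14.65
eef_pos: [438.6, 339.9, 345.7]
ee_rot: [0.0, 0.727, 0.687, 0.001]
force: [0.2, 0.2, -2.3]
grip_width: 0.474
pos [438.6 339.9 345.7] xaxis deg 86.78 tilt deg 0.18
shift [-621.6   59.8   12. ]
14.65 [438.6 339.9 345.7] [5.000e-04 7.267e-01 6.870e-01 1.500e-03] [ 0.2  0.2 -2.3]
```

View pics/w10.png

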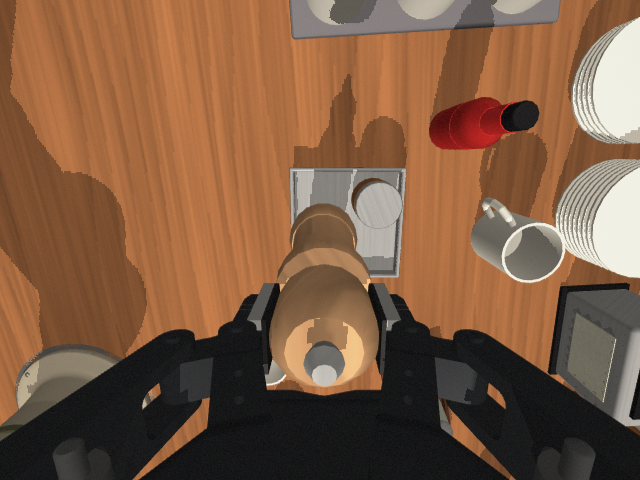

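```bash
python3 -m creep '[{"grip":33,"linear":[-10,1,0],"rot":[0,0,0]},{"grip":33,"linear":[-20,1.9,0],"rot":[0,0,0]},{"grip":33,"linear":[-28,2.7,0],"rot":[0,0,0]},{"grip":33,"linear":[-28,2.7,0],"rot":[0,0,0]},{"grip":33,"linear":[-28,2.7,0],"rot":[0,0,0]},{"grip":33,"linear":[-28,2.7,0],"rot":[0,0,0]},{"grip":33,"linear":[-28,2.7,0],"rot":[0,0,0]},{"grip":33,"linear":[-28,2.7,0],"rot":[0,0,0]},{"grip":33,"linear":[-28,2.7,0],"rot":[0,0,0]},{"grip":33,"linear":[-28,2.7,0],"rot":[0,0,0]},{"grip":33,"linear":[-28,2.7,0],"rot":[0,0,0]},{"grip":33,"linear":[-28,2.7,0],"rot":[0,0,0]}]'
python3 -m creep '[{"grip":33,"linear":[-28,2.7,0],"rot":[0,0,0]},{"grip":33,"linear":[-28,2.7,0],"rot":[0,0,0]},{"grip":33,"linear":[-28,2.7,0],"rot":[0,0,0]},{"grip":33,"linear":[-28,2.7,0],"rot":[0,0,0]},{"grip":33,"linear":[-28,2.7,0],"rot":[0,0,0]},{"grip":33,"linear":[-28,2.7,0],"rot":[0,0,0]},{"grip":33,"linear":[-28,2.7,0],"rot":[0,0,0]},{"grip":33,"linear":[-28,2.7,0],"rot":[0,0,0]},{"grip":33,"linear":[-28,2.7,0],"rot":[0,0,0]},{"grip":33,"linear":[-28,2.7,0],"rot":[0,0,0]},{"grip":33,"linear":[-20,2,0],"rot":[0,0,0]},{"grip":33,"linear":[-11,1,0],"rot":[0,0,0]}]'
python3 -m creep '[{"grip":33,"linear":[0,0,15],"rot":[0,0,0]},{"grip":33,"linear":[0,0,25],"rot":[0,0,0]},{"grip":33,"linear":[0,0,30],"rot":[0,0,0]},{"grip":33,"linear":[0,0,30],"rot":[0,0,0]},{"grip":33,"linear":[0,0,30],"rot":[0,0,0]},{"grip":33,"linear":[0,0,20],"rot":[0,0,0]},{"grip":33,"linear":[0,0,10],"rot":[0,0,0]},{"grip":33,"linear":[0,0,0],"rot":[0,0,0]},{"grip":33,"linear":[0,0,0],"rot":[0,0,0]}]'
python3 tg.py 463.5 -284 134.3;python3 cap.py w11
```

```text
time_s: 15.7
eef_pos: [449.9, 27.0, 341.0]
ee_rot: [-0.001, 0.727, 0.687, -0.001]
force: [-0.2, -0.8, -2.0]
grip_width: 0.477
time_s: 16.7
eef_pos: [462.3, -285.6, 340.4]
ee_rot: [-0.002, 0.727, 0.686, -0.0]
force: [-0.3, 0.0, -2.7]
grip_width: 0.478
time_s: 17.45
eef_pos: [463.5, -283.4, 183.1]
ee_rot: [0.0, 0.727, 0.687, -0.0]
force: [0.6, 0.5, -2.1]
grip_width: 0.478
pos [ 463.5 -283.4  183.1] xaxis deg 86.79 tilt deg 0.01
shift [-0.6  0.  48.8]
17.45 [ 463.5 -283.4  183.1] [ 1.000e-04  7.266e-01  6.870e-01 -0.000e+00] [ 0.6  0.5 -2.1]
```

View pics/w11.png

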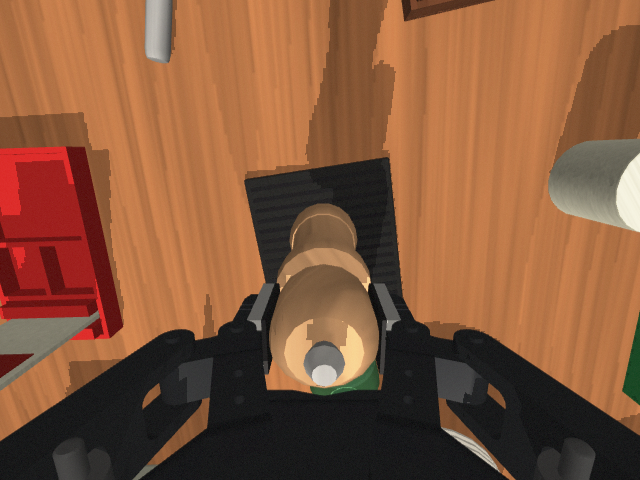

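Over the mat. Base will be at 6 mm when the TCP is at about 134.3.

```bash
python3 -m creep '[{"grip":33,"linear":[0,0,15],"rot":[0,0,0]},{"grip":33,"linear":[0,0,15],"rot":[0,0,0]},{"grip":33,"linear":[0,0,10],"rot":[0,0,0]},{"grip":33,"linear":[0,0,4],"rot":[0,0,0]},{"grip":33,"linear":[0,0,2],"rot":[0,0,0]},{"grip":33,"linear":[0,0,1],"rot":[0,0,0]},{"grip":33,"linear":[0,0,1],"rot":[0,0,0]},{"grip":33,"linear":[0,0,0],"rot":[0,0,0]},{"grip":33,"linear":[0,0,0],"rot":[0,0,0]}]'
```

```text
time_s: 18.25
eef_pos: [463.7, -283.6, 135.1]
ee_rot: [0.0, 0.727, 0.687, 0.0]
force: [-0.3, -0.1, -1.9]
grip_width: 0.477
```

```bash
python3 -m creep '[{"grip":33,"linear":[0,0,0.7],"rot":[0,0,0]},{"grip":33,"linear":[0,0,0],"rot":[0,0,0]},{"grip":33,"linear":[0,0,0],"rot":[0,0,0]}]'
```

```text
time_s: 18.5
eef_pos: [463.7, -283.7, 134.4]
ee_rot: [0.0, 0.727, 0.687, 0.0]
force: [-0.5, 0.4, 1.2]
grip_width: 0.477
```

```bash
python3 -m creep '[{"grip":33,"linear":[0,0,0.4],"rot":[0,0,0]},{"grip":38,"linear":[0,0,0],"rot":[0,0,0]},{"grip":44,"linear":[0,0,0],"rot":[0,0,0]},{"grip":55,"linear":[0,0,0],"rot":[0,0,0]},{"grip":70,"linear":[0,0,0],"rot":[0,0,0]},{"grip":85,"linear":[0,0,0],"rot":[0,0,0]},{"grip":85,"linear":[0,0,-10],"rot":[0,0,0]},{"grip":85,"linear":[0,0,-25],"rot":[0,0,0]},{"grip":85,"linear":[0,0,-30],"rot":[0,0,0]},{"grip":85,"linear":[0,0,-30],"rot":[0,0,0]},{"grip":85,"linear":[0,0,-30],"rot":[0,0,0]}]'
python3 cap.py w12;python3 tg.py 508.5 338 232
```

```text
time_s: 19.42
eef_pos: [463.3, -283.2, 260.8]
ee_rot: [0.0, 0.727, 0.687, 0.0]
force: [0.3, -0.6, 0.4]
grip_width: 0.996
19.4167 [ 463.3 -283.2  260.8] [3.000e-04 7.267e-01 6.870e-01 0.000e+00] [ 0.3 -0.6  0.4]
pos [ 464.7 -284.5  267. ] xaxis deg 86.79 tilt deg 0.6
shift [624.2   8.6  30.8]
```

View pics/w12.png

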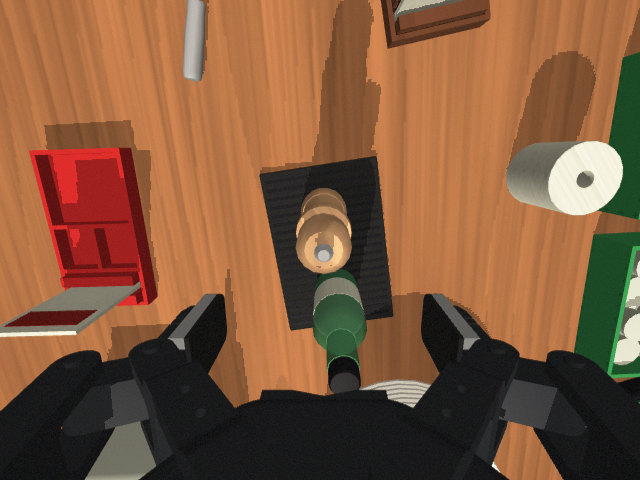

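Both are upright on the mat (mill nut 323,255; oil cap 343,375). Now to the jar.

```bash
python3 -m creep '[{"grip":85,"linear":[36,0.5,0],"rot":[0,0,0]},{"grip":85,"linear":[36,0.5,0],"rot":[0,0,0]},{"grip":85,"linear":[36,0.5,0],"rot":[0,0,0]},{"grip":85,"linear":[36,0.5,0],"rot":[0,0,0]},{"grip":85,"linear":[36,0.5,0],"rot":[0,0,0]},{"grip":85,"linear":[36,0.5,0],"rot":[0,0,0]},{"grip":85,"linear":[36,0.5,0],"rot":[0,0,0]},{"grip":85,"linear":[36,0.5,0],"rot":[0,0,0]},{"grip":85,"linear":[36,0.5,0],"rot":[0,0,0]},{"grip":85,"linear":[36,0.5,0],"rot":[0,0,0]},{"grip":85,"linear":[36,0.5,0],"rot":[0,0,0]},{"grip":85,"linear":[36,0.5,0],"rot":[0,0,0]}]'
python3 -m creep '[{"grip":85,"linear":[36,0.5,0],"rot":[0,0,0]},{"grip":85,"linear":[36,0.5,0],"rot":[0,0,0]},{"grip":85,"linear":[36,0.5,0],"rot":[0,0,0]},{"grip":85,"linear":[36,0.5,0],"rot":[0,0,0]},{"grip":85,"linear":[30,0.5,0],"rot":[0,0,0]},{"grip":85,"linear":[18,0.5,0],"rot":[0,0,0]},{"grip":85,"linear":[0,0,30],"rot":[0,0,0]},{"grip":85,"linear":[0,0,30],"rot":[0,0,0]},{"grip":85,"linear":[0,0,25],"rot":[0,0,0]},{"grip":85,"linear":[0,0,15],"rot":[0,0,0]},{"grip":85,"linear":[0,0,0],"rot":[0,0,0]},{"grip":85,"linear":[0,0,0],"rot":[0,0,0]}]'
python3 tg.py 508.5 338 160;python3 cap.py w13
```

```text
time_s: 20.47
eef_pos: [493.5, 149.4, 259.2]
ee_rot: [0.0, 0.727, 0.687, 0.0]
force: [0.2, -0.7, 0.1]
grip_width: 0.999
time_s: 21.47
eef_pos: [507.6, 339.1, 159.0]
ee_rot: [-0.0, 0.727, 0.687, -0.0]
force: [-0.8, -1.0, -0.1]
grip_width: 0.994
pos [507.6 339.1 159. ] xaxis deg 86.78 tilt deg 0.01
shift [-1.  1. -1.]
21.4667 [507.6 339.1 159. ] [-0.000e+00  7.267e-01  6.870e-01 -1.000e-04] [-0.8 -1.  -0.1]
```

View pics/w13.png

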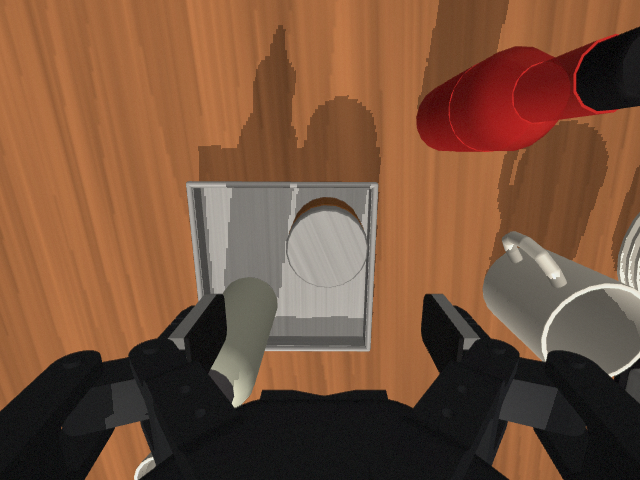

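```bash
python3 - <<'E'
from h import *
import pickle
p=pickle.load(open('pics/w13.pkl','rb'))
X=onz(p,(327.5,246.5),70);print('jar',X.round(1), 'diam',np.linalg.norm(onz(p,(288,246),70)-onz(p,(367,246),70)))
r=rect([onz(p,c,23.5) for c in [(377,184),(370,350),(205,350),(188,184)]]);print(r)
E
python3 tg.py 508.7 339.5 47
```

```text
jar [510.9 340.   70. ] diam 57.53884983726556
(array([471.6, 304.2]), np.float64(157.7), np.float64(157.3), np.float64(-0.0558), np.float64(-0.0585))
pos [508.  339.3 160. ] xaxis deg 86.78 tilt deg 0.11
shift [1.00e-01 5.00e-01 1.13e+02]
```

```bash
python3 -m creep '[{"grip":85,"linear":[0,2.2,20],"rot":[0,0,0]},{"grip":85,"linear":[0,0,25],"rot":[0,0,0]},{"grip":85,"linear":[0,0,25],"rot":[0,0,0]},{"grip":85,"linear":[0,0,20],"rot":[0,0,0]},{"grip":85,"linear":[0,0,15],"rot":[0,0,0]},{"grip":85,"linear":[0,0,10],"rot":[0,0,0]},{"grip":85,"linear":[0,0,8],"rot":[0,0,0]},{"grip":85,"linear":[0,0,0],"rot":[0,0,0]},{"grip":78,"linear":[0,0,0],"rot":[0,0,0]},{"grip":72,"linear":[0,0,0],"rot":[0,0,0]},{"grip":72,"linear":[0,0,0],"rot":[0,0,0]}]' 50
python3 cap.py w14
```

```text
time_s: 22.43
eef_pos: [510.3, 339.2, 36.6]
ee_rot: [0.0, 0.727, 0.687, 0.001]
force: [-0.2, 0.9, -0.1]
grip_width: 0.842
22.4333 [510.3 339.2  36.6] [3.000e-04 7.267e-01 6.870e-01 9.000e-04] [-0.2  0.9 -0.1]
```

View pics/w14.png

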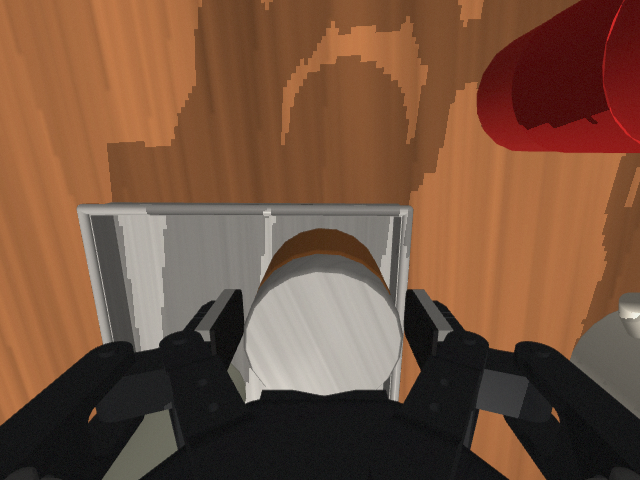

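The lid (columns 246..402) is centred between the pads (243/405). Closing.

```bash
python3 -m creep '[{"grip":66,"linear":[0,0,0],"rot":[0,0,0]},{"grip":62,"linear":[0,0,0],"rot":[0,0,0]},{"grip":58,"linear":[0,0,0],"rot":[0,0,0]},{"grip":54,"linear":[0,0,0],"rot":[0,0,0]},{"grip":52,"linear":[0,0,0],"rot":[0,0,0]},{"grip":52,"linear":[0,0,0],"rot":[0,0,0]}]' 50
python3 -m creep '[{"grip":52,"linear":[0,0,-3],"rot":[0,0,0]},{"grip":52,"linear":[0,0,-6],"rot":[0,0,0]},{"grip":52,"linear":[0,0,-10],"rot":[0,0,0]},{"grip":52,"linear":[0,0,-10],"rot":[0,0,0]},{"grip":52,"linear":[0,0,0],"rot":[0,0,0]}]'
python3 cap.py w15;python3 cap.py s15 side
```

```text
time_s: 22.98
eef_pos: [510.0, 339.1, 36.5]
ee_rot: [0.0, 0.727, 0.687, 0.0]
force: [-2.3, -2.1, 7.3]
grip_width: 0.701
time_s: 23.4
eef_pos: [510.8, 339.4, 67.2]
ee_rot: [0.001, 0.727, 0.687, 0.002]
force: [0.9, 0.2, -2.6]
grip_width: 0.694
23.4 [510.8 339.4  67.2] [7.000e-04 7.267e-01 6.870e-01 1.900e-03] [ 0.9  0.2 -2.6]
23.45 [510.4 339.2  66. ] [5.000e-04 7.267e-01 6.870e-01 1.300e-03] [-0.8  0.4 -2.5]
```

View pics/w15.png

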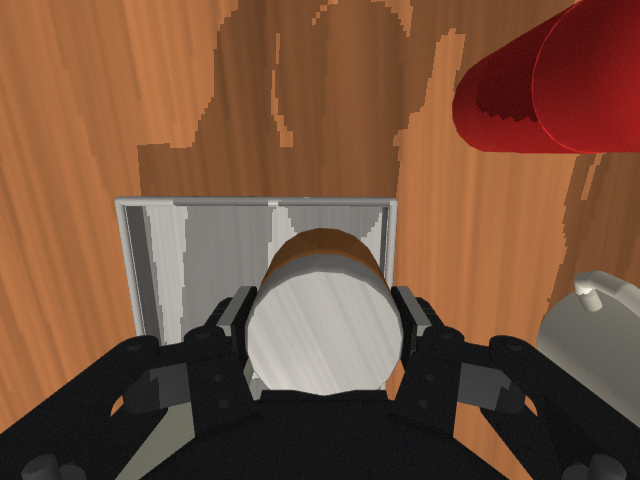

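View pics/s15.png

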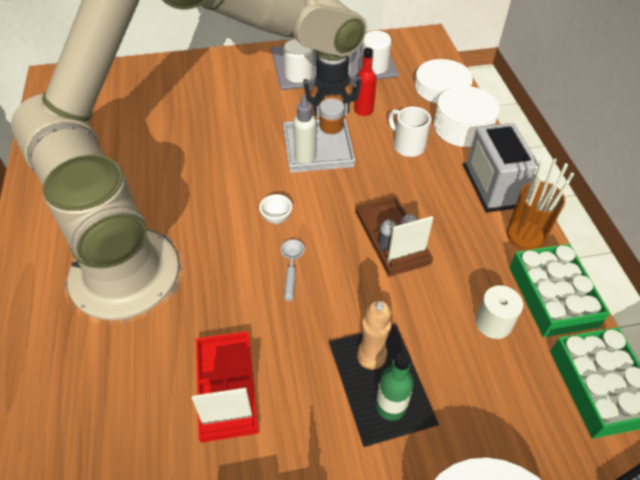

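```bash
python3 -m creep '[{"grip":52,"linear":[0,0,-15],"rot":[0,0,0]},{"grip":52,"linear":[0,0,-25],"rot":[0,0,0]},{"grip":52,"linear":[0,0,-25],"rot":[0,0,0]},{"grip":52,"linear":[0,0,-25],"rot":[0,0,0]},{"grip":52,"linear":[0,0,-25],"rot":[0,0,0]},{"grip":52,"linear":[0,0,-15],"rot":[0,0,0]}]'; python3 tg.py 566 36.5 197
```

```text
time_s: 24.0
eef_pos: [510.1, 339.1, 196.9]
ee_rot: [0.0, 0.727, 0.687, 0.001]
force: [1.0, 0.0, -1.7]
grip_width: 0.7
pos [510.1 339.1 196.9] xaxis deg 86.78 tilt deg 0.14
shift [-299.    72.8   -0.3]
```

```bash
python3 -m creep '[{"grip":52,"linear":[-12,2.9,0],"rot":[0,0,0]},{"grip":52,"linear":[-22,5.4,0],"rot":[0,0,0]},{"grip":52,"linear":[-27,6.6,0],"rot":[0,0,0]},{"grip":52,"linear":[-27,6.6,0],"rot":[0,0,0]},{"grip":52,"linear":[-27,6.6,0],"rot":[0,0,0]},{"grip":52,"linear":[-27,6.6,0],"rot":[0,0,0]},{"grip":52,"linear":[-27,6.6,0],"rot":[0,0,0]},{"grip":52,"linear":[-27,6.6,0],"rot":[0,0,0]},{"grip":52,"linear":[-27,6.6,0],"rot":[0,0,0]},{"grip":52,"linear":[-27,6.6,0],"rot":[0,0,0]},{"grip":52,"linear":[-27,6.6,0],"rot":[0,0,0]},{"grip":52,"linear":[-22,5.4,0],"rot":[0,0,0]}]'
python3 -m creep '[{"grip":52,"linear":[0,0,0],"rot":[0,0,-0.0975]},{"grip":52,"linear":[0,0,0],"rot":[0,0,-0.0975]},{"grip":52,"linear":[0,0,0],"rot":[0,0,0]},{"grip":52,"linear":[0,0,0],"rot":[0,0,0]},{"grip":52,"linear":[0,0,0],"rot":[0,0,0]}]'
python3 cap.py w16;python3 cap.py t16 top
```

```text
time_s: 25.0
eef_pos: [565.4, 33.8, 193.0]
ee_rot: [-0.001, 0.727, 0.687, -0.001]
force: [-0.0, -0.5, -2.8]
grip_width: 0.701
time_s: 25.42
eef_pos: [565.6, 36.2, 193.8]
ee_rot: [-0.0, 0.657, 0.754, -0.0]
force: [0.2, 0.1, -3.4]
grip_width: 0.699
25.4167 [565.6  36.2 193.8] [-4.000e-04  6.574e-01  7.536e-01 -4.000e-04] [ 0.2  0.1 -3.4]
25.4667 [565.7  36.4 194. ] [-3.000e-04  6.571e-01  7.538e-01 -2.000e-04] [ 0.  -0.1 -2.5]
```

View pics/w16.png

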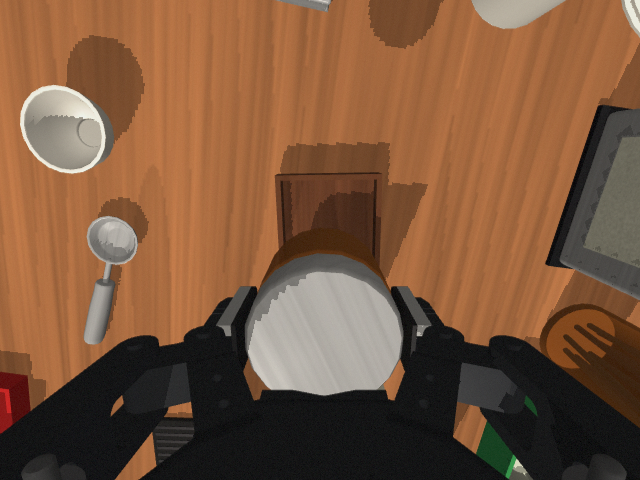

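View pics/t16.png

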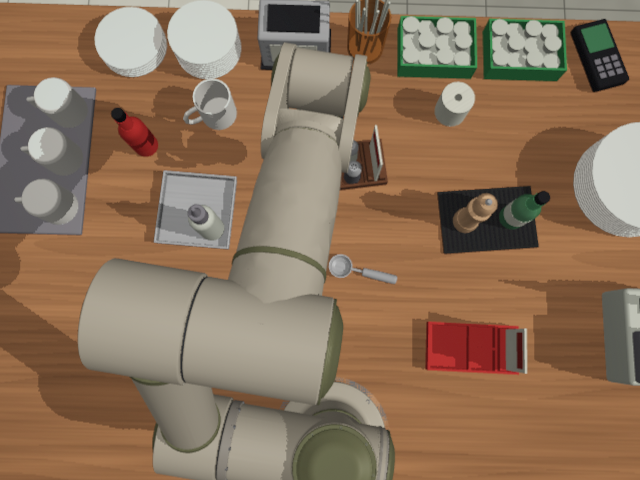

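Wrist view: the caddy's +y end shows its outer top corners at (276,175) and (382,173). The jar sits over the well.

```bash
python3 - <<'E'
import cv2
t=cv2.imread('pics/w16.png');cv2.imwrite('pics/e.png',cv2.resize(t[150:290,240:420],None,fx=4.2,fy=4.2,interpolation=cv2.INTER_CUBIC))
E
```

```text
(no output)
```

View pics/e.png

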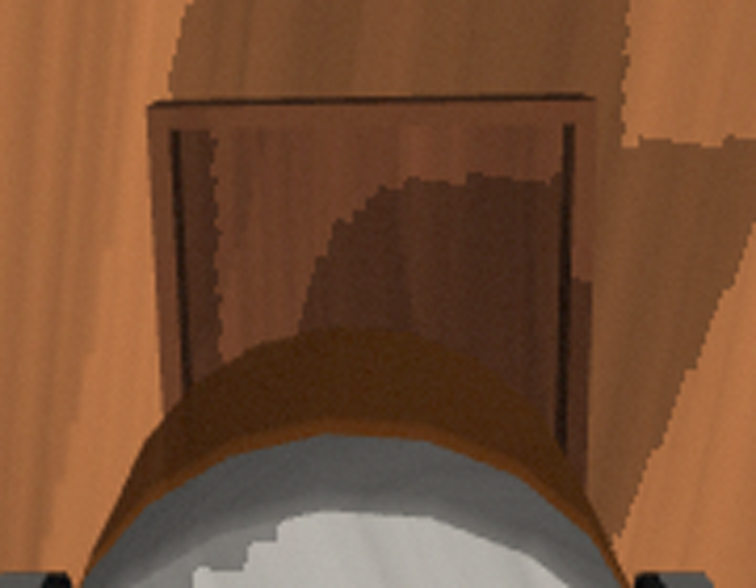

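```bash
python3 - <<'E'
from h import *
import pickle
p=pickle.load(open('pics/w16.pkl','rb'))
E=lambda u,v:(240+(u+.5)/4.2-.5,150+(v+.5)/4.2-.5)
a=onz(p,E(149,106),24)[:2];b=onz(p,E(595,99),24)[:2]   # outer rim, end wall
c=onz(p,E(164,415),24)[:2];d=onz(p,E(587,480),24)[:2]
i1=onz(p,E(172,129),24)[:2];i2=onz(p,E(573,123),24)[:2]
for n,x in zip('abcd',(a,b,c,d)):print(n,x.round(1))
print('i',i1.round(1),i2.round(1),np.linalg.norm(i1-i2))
print('width',np.linalg.norm(b-a),'yaw',np.arctan2(*(b-a)[::-1]),'side yaws',np.arctan2(-(a-c)[0],(a-c)[1]),np.arctan2(-(b-d)[0],(b-d)[1]))
y=np.arctan2(*(b-a)[::-1]);ey=np.array([-np.sin(y),np.cos(y)])
m=(a+b)/2;print('mid',m.round(1),'well',(m-45*ey).round(1))
t=pickle.load(open('pics/t16.pkl','rb'))
# top view: initial picture corners
B=lambda u,v:(290+(u+.5)/3-.5,115+(v+.5)/3-.5)
aa=onz(t,B(38,235),24)[:2];bb=onz(t,B(25,105),24)[:2]
print('top',aa.round(1),bb.round(1),np.linalg.norm(bb-aa),'well',((aa+bb)/2-45*ey).round(1))
E
python3 tg.py
```

```text
a [515.   76.7]
b [612.3  91.6]
c [525.4   6.3]
d [626.6   3.9]
i [520.5  72.4] [608.4  85.8] 88.90585327679572
width 98.4468647956365 yaw 0.1519437447433246 side yaws 0.14693982755951163 0.16153663641688928
mid [563.6  84.1] well [570.5  39.6]
top [511.   72.9] [609.   85.3] 98.79537514246279 well [566.8  34.6]
pos [565.7  36.4 194.2] xaxis deg 97.88 tilt deg 0.03
```

```bash
python3 tg.py 569.3 38.3 46; python3 -m creep '[{"grip":52,"linear":[1.4,3.8,10],"rot":[0,0,0]},{"grip":52,"linear":[0,0,20],"rot":[0,0,0]},{"grip":52,"linear":[0,0,25],"rot":[0,0,0]},{"grip":52,"linear":[0,0,25],"rot":[0,0,0]},{"grip":52,"linear":[0,0,25],"rot":[0,0,0]},{"grip":52,"linear":[0,0,12],"rot":[0,0,0]},{"grip":52,"linear":[0,0,8],"rot":[0,0,0]},{"grip":52,"linear":[0,0,0],"rot":[0,0,0]},{"grip":52,"linear":[0,0,0],"rot":[0,0,0]}]'
python3 cap.py w17
```

```text
pos [565.7  36.4 194.2] xaxis deg 97.88 tilt deg 0.03
shift [  1.4   3.9 148.1]
time_s: 26.27
eef_pos: [569.8, 38.3, 69.7]
ee_rot: [0.0, 0.656, 0.754, 0.0]
force: [0.4, 1.0, -2.4]
grip_width: 0.698
26.2667 [569.8  38.3  69.7] [2.000e-04 6.564e-01 7.544e-01 1.000e-04] [ 0.4  1.  -2.4]
```

View pics/w17.png

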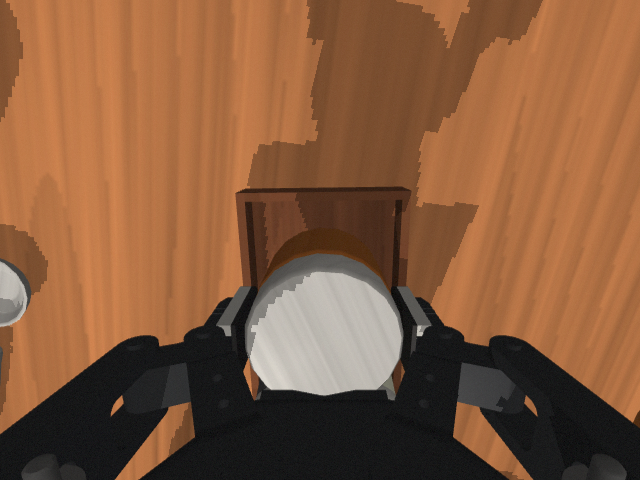

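```bash
python3 - <<'E'
from h import *
import pickle
p=pickle.load(open('pics/w17.pkl','rb'))
a=onz(p,(237.5,193.5),24)[:2];b=onz(p,(409,191),24)[:2]
y=np.arctan2(*(b-a)[::-1]);ey=np.array([-np.sin(y),np.cos(y)]);print(a,b,np.linalg.norm(b-a),y,(a+b)/2-45*ey)
E
```

```text
[515.79460517  76.0523477 ] [611.80306112  90.89697553] 97.1493005155443 0.153403163382988 [570.6749326   39.00310603]
```

Aligned within 1 mm. Lowering the 32 mm, slowly at the end.

```bash
python3 -m creep '[{"grip":52,"linear":[0.5,0.6,10],"rot":[0,0,0]},{"grip":52,"linear":[0,0,8],"rot":[0,0,0]},{"grip":52,"linear":[0,0,6],"rot":[0,0,0]},{"grip":52,"linear":[0,0,3],"rot":[0,0,0]},{"grip":52,"linear":[0,0,2],"rot":[0,0,0]},{"grip":52,"linear":[0,0,1],"rot":[0,0,0]},{"grip":52,"linear":[0,0,1],"rot":[0,0,0]},{"grip":52,"linear":[0,0,0],"rot":[0,0,0]},{"grip":52,"linear":[0,0,0],"rot":[0,0,0]}]'
```

```text
time_s: 27.07
eef_pos: [570.1, 38.8, 38.7]
ee_rot: [0.0, 0.656, 0.754, 0.0]
force: [-0.0, 0.3, -3.2]
grip_width: 0.701
```

```bash
python3 -m creep '[{"grip":52,"linear":[0,0,0.6],"rot":[0,0,0]},{"grip":52,"linear":[0,0,0],"rot":[0,0,0]},{"grip":52,"linear":[0,0,0],"rot":[0,0,0]}]'
```

```text
time_s: 27.32
eef_pos: [570.0, 38.8, 38.0]
ee_rot: [0.0, 0.656, 0.754, 0.0]
force: [0.6, 0.9, -3.3]
grip_width: 0.704
```

```bash
python3 -m creep '[{"grip":52,"linear":[0,0,0.6],"rot":[0,0,0]},{"grip":52,"linear":[0,0,0],"rot":[0,0,0]},{"grip":52,"linear":[0,0,0],"rot":[0,0,0]}]'
```

```text
time_s: 27.57
eef_pos: [570.1, 38.8, 37.6]
ee_rot: [0.0, 0.656, 0.754, 0.0]
force: [-1.9, -0.3, 0.6]
grip_width: 0.7
```

```bash
python3 -m creep '[{"grip":52,"linear":[0,0,0.3],"rot":[0,0,0]},{"grip":58,"linear":[0,0,0],"rot":[0,0,0]},{"grip":64,"linear":[0,0,0],"rot":[0,0,0]},{"grip":72,"linear":[0,0,0],"rot":[0,0,0]},{"grip":82,"linear":[0,0,0],"rot":[0,0,0]},{"grip":82,"linear":[0,0,0],"rot":[0,0,0]},{"grip":82,"linear":[0,0,-10],"rot":[0,0,0]},{"grip":82,"linear":[0,0,-25],"rot":[0,0,0]},{"grip":82,"linear":[0,0,-30],"rot":[0,0,0]},{"grip":82,"linear":[0,0,-35],"rot":[0,0,0]},{"grip":82,"linear":[0,0,-35],"rot":[0,0,0]},{"grip":82,"linear":[0,0,-35],"rot":[0,0,0]}]'
python3 cap.py w18
```

```text
time_s: 28.57
eef_pos: [569.7, 38.9, 209.6]
ee_rot: [0.0, 0.656, 0.754, 0.0]
force: [0.0, -0.3, 0.2]
grip_width: 0.957
28.5667 [569.7  38.9 209.6] [3.000e-04 6.564e-01 7.545e-01 2.000e-04] [ 0.  -0.3  0.2]
```

View pics/w18.png

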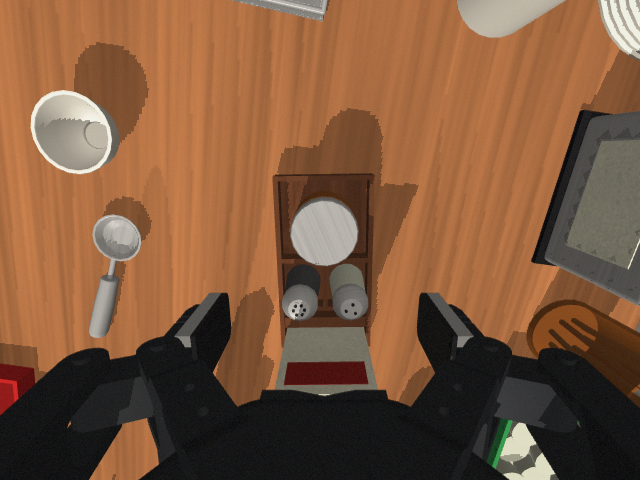

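Jar stands flat in the well (324,231), and the shakers and card are undisturbed. Now the mill back first.

```bash
python3 -m creep '[{"grip":85,"linear":[0,0,-25],"rot":[0,0,0.097]},{"grip":85,"linear":[0,0,0],"rot":[0,0,0.097]},{"grip":85,"linear":[0,0,0],"rot":[0,0,0]},{"grip":85,"linear":[0,0,0],"rot":[0,0,0]}]'
python3 tg.py 463.7 -283.7 233
```

```text
time_s: 28.95
eef_pos: [569.8, 38.8, 231.9]
ee_rot: [-0.0, 0.725, 0.688, -0.0]
force: [-1.4, 0.2, 0.3]
grip_width: 0.992
pos [569.8  38.8 231.9] xaxis deg 87.0 tilt deg 0.02
shift [-327.6  -89.1   -1.1]
```

```bash
python3 -m creep '[{"grip":85,"linear":[-32.8,-8.9,0],"rot":[0,0,0]},{"grip":85,"linear":[-32.8,-8.9,0],"rot":[0,0,0]},{"grip":85,"linear":[-32.8,-8.9,0],"rot":[0,0,0]},{"grip":85,"linear":[-32.8,-8.9,0],"rot":[0,0,0]},{"grip":85,"linear":[-32.8,-8.9,0],"rot":[0,0,0]},{"grip":85,"linear":[-32.8,-8.9,0],"rot":[0,0,0]},{"grip":85,"linear":[-32.8,-8.9,0],"rot":[0,0,0]},{"grip":85,"linear":[-32.8,-8.9,0],"rot":[0,0,0]},{"grip":85,"linear":[-32.8,-8.9,0],"rot":[0,0,0]},{"grip":85,"linear":[-32.4,-9,0],"rot":[0,0,0]},{"grip":85,"linear":[0,0,0],"rot":[0,0,0]},{"grip":85,"linear":[0,0,0],"rot":[0,0,0]}]'
python3 tg.py 463.7 -283.7 134.4; python3 cap.py w19
```

```text
time_s: 29.95
eef_pos: [462.1, -284.4, 231.1]
ee_rot: [-0.001, 0.726, 0.687, -0.0]
force: [0.1, 0.7, 1.1]
grip_width: 0.993
pos [ 462.1 -284.4  231.1] xaxis deg 86.82 tilt deg 0.11
shift [ 0.7  1.7 96.7]
29.95 [ 462.1 -284.4  231.1] [-0.0009  0.7264  0.6872 -0.    ] [0.1 0.7 1.1]
```

View pics/w19.png

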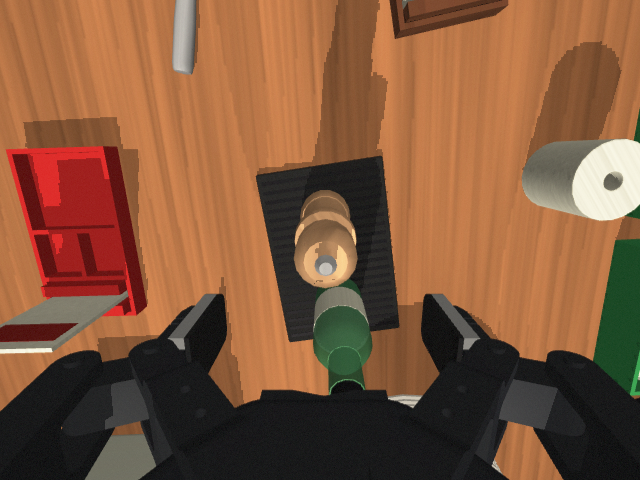

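```bash
python3 -m creep '[{"grip":85,"linear":[0.4,1.2,20],"rot":[0,0,0]},{"grip":85,"linear":[0,0,25],"rot":[0,0,0]},{"grip":85,"linear":[0,0,25],"rot":[0,0,0]},{"grip":85,"linear":[0,0,18],"rot":[0,0,0]},{"grip":85,"linear":[0,0,9],"rot":[0,0,0]},{"grip":75,"linear":[0,0,0],"rot":[0,0,0]},{"grip":60,"linear":[0,0,0],"rot":[0,0,0]},{"grip":52,"linear":[0,0,0],"rot":[0,0,0]},{"grip":52,"linear":[0,0,0],"rot":[0,0,0]}]' 60
python3 tg.py 463.7 -283.7 134.4
```

```text
time_s: 30.75
eef_pos: [464.7, -283.3, 136.2]
ee_rot: [0.001, 0.726, 0.688, 0.0]
force: [0.3, 0.1, -0.6]
grip_width: 0.61
pos [ 464.7 -283.3  136.2] xaxis deg 86.87 tilt deg 0.13
shift [-0.5 -1.   1.8]
```

```bash
python3 -m creep '[{"grip":50,"linear":[-0.3,-0.7,1.5],"rot":[0,0,0]},{"grip":46,"linear":[0,0,0],"rot":[0,0,0]},{"grip":42,"linear":[0,0,0],"rot":[0,0,0]},{"grip":38,"linear":[0,0,0],"rot":[0,0,0]},{"grip":35,"linear":[0,0,0],"rot":[0,0,0]},{"grip":33,"linear":[0,0,0],"rot":[0,0,0]},{"grip":33,"linear":[0,0,0],"rot":[0,0,0]}]' 60
python3 tg.py; python3 cap.py w20
```

```text
time_s: 31.33
eef_pos: [463.5, -283.5, 134.1]
ee_rot: [0.0, 0.726, 0.687, -0.0]
force: [-2.3, 0.4, 5.4]
grip_width: 0.473
pos [ 463.5 -283.5  134.1] xaxis deg 86.84 tilt deg 0.04
31.3333 [ 463.5 -283.5  134.1] [ 4.000e-04  7.263e-01  6.873e-01 -1.000e-04] [-2.3  0.4  5.4]
```

View pics/w20.png

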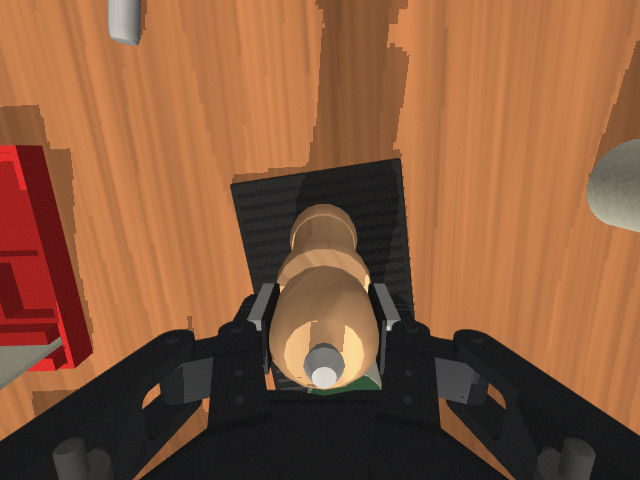

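```bash
python3 -m creep '[{"grip":33,"linear":[0,0,-3],"rot":[0,0,0]},{"grip":33,"linear":[0,0,-8],"rot":[0,0,0]},{"grip":33,"linear":[0,0,-14],"rot":[0,0,0]},{"grip":33,"linear":[0,0,-20],"rot":[0,0,0]},{"grip":33,"linear":[0,0,-25],"rot":[0,0,0]},{"grip":33,"linear":[0,0,-25],"rot":[0,0,0]},{"grip":33,"linear":[0,0,-25],"rot":[0,0,0]},{"grip":33,"linear":[0,0,-25],"rot":[0,0,0]},{"grip":33,"linear":[0,0,-25],"rot":[0,0,0]},{"grip":33,"linear":[0,0,-25],"rot":[0,0,0]},{"grip":33,"linear":[0,0,-15],"rot":[0,0,0]},{"grip":33,"linear":[0,0,0],"rot":[0,0,0]}]' 60
python3 tg.py 438.7 340.1 344
```

```text
time_s: 32.38
eef_pos: [463.9, -283.7, 347.0]
ee_rot: [0.003, 0.726, 0.687, 0.0]
force: [0.7, -0.9, -0.8]
grip_width: 0.476
pos [ 463.9 -283.7  347. ] xaxis deg 86.84 tilt deg 0.34
shift [ 6.214e+02 -5.960e+01  4.000e-01]
```

```bash
python3 -m creep '[{"grip":33,"linear":[10,-1,0],"rot":[0,0,0]},{"grip":33,"linear":[20,-1.9,0],"rot":[0,0,0]},{"grip":33,"linear":[28,-2.7,0],"rot":[0,0,0]},{"grip":33,"linear":[28,-2.7,0],"rot":[0,0,0]},{"grip":33,"linear":[28,-2.7,0],"rot":[0,0,0]},{"grip":33,"linear":[28,-2.7,0],"rot":[0,0,0]},{"grip":33,"linear":[28,-2.7,0],"rot":[0,0,0]},{"grip":33,"linear":[28,-2.7,0],"rot":[0,0,0]},{"grip":33,"linear":[28,-2.7,0],"rot":[0,0,0]},{"grip":33,"linear":[28,-2.7,0],"rot":[0,0,0]},{"grip":33,"linear":[28,-2.7,0],"rot":[0,0,0]},{"grip":33,"linear":[28,-2.7,0],"rot":[0,0,0]}]'
python3 -m creep '[{"grip":33,"linear":[28,-2.7,0],"rot":[0,0,0]},{"grip":33,"linear":[28,-2.7,0],"rot":[0,0,0]},{"grip":33,"linear":[28,-2.7,0],"rot":[0,0,0]},{"grip":33,"linear":[28,-2.7,0],"rot":[0,0,0]},{"grip":33,"linear":[28,-2.7,0],"rot":[0,0,0]},{"grip":33,"linear":[28,-2.7,0],"rot":[0,0,0]},{"grip":33,"linear":[28,-2.7,0],"rot":[0,0,0]},{"grip":33,"linear":[28,-2.7,0],"rot":[0,0,0]},{"grip":33,"linear":[28,-2.7,0],"rot":[0,0,0]},{"grip":33,"linear":[28,-2.7,0],"rot":[0,0,0]},{"grip":33,"linear":[20,-1.7,0],"rot":[0,0,0]},{"grip":33,"linear":[11,-1,0],"rot":[0,0,0]}]'
python3 -m creep '[{"grip":33,"linear":[0,0,0],"rot":[0,0,0]},{"grip":33,"linear":[0,0,0],"rot":[0,0,0]},{"grip":33,"linear":[0,0,0],"rot":[0,0,0]}]'
python3 tg.py 438.7 340.1 133.3;python3 cap.py w21
```

```text
time_s: 33.38
eef_pos: [449.5, 29.9, 341.9]
ee_rot: [-0.001, 0.726, 0.687, -0.001]
force: [0.7, -0.5, -2.4]
grip_width: 0.477
time_s: 34.38
eef_pos: [436.7, 342.1, 341.5]
ee_rot: [-0.001, 0.726, 0.688, -0.002]
force: [0.2, -0.0, -3.4]
grip_width: 0.474
time_s: 34.63
eef_pos: [438.2, 339.1, 343.1]
ee_rot: [0.0, 0.727, 0.687, -0.0]
force: [-0.4, -0.3, -2.4]
grip_width: 0.481
pos [438.2 339.1 343.1] xaxis deg 86.79 tilt deg 0.06
shift [  1.2   0.6 209.8]
34.6333 [438.2 339.1 343.1] [ 0.000e+00  7.266e-01  6.870e-01 -5.000e-04] [-0.4 -0.3 -2.4]
```

View pics/w21.png

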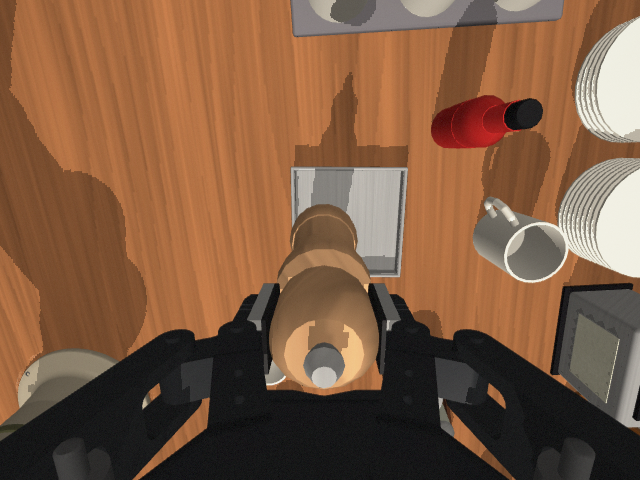

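Lowering, with a pause above the floor to correct.

```bash
python3 -m creep '[{"grip":33,"linear":[1,0.5,15],"rot":[0,0,0]},{"grip":33,"linear":[0,0,25],"rot":[0,0,0]},{"grip":33,"linear":[0,0,25],"rot":[0,0,0]},{"grip":33,"linear":[0,0,25],"rot":[0,0,0]},{"grip":33,"linear":[0,0,25],"rot":[0,0,0]},{"grip":33,"linear":[0,0,25],"rot":[0,0,0]},{"grip":33,"linear":[0,0,25],"rot":[0,0,0]},{"grip":33,"linear":[0,0,20],"rot":[0,0,0]},{"grip":33,"linear":[0,0,10],"rot":[0,0,0]},{"grip":33,"linear":[0,0,5],"rot":[0,0,0]},{"grip":33,"linear":[0,0,0],"rot":[0,0,0]},{"grip":33,"linear":[0,0,0],"rot":[0,0,0]}]'
python3 -m creep '[{"grip":33,"linear":[0,0,0],"rot":[0,0,0]}]'
python3 tg.py 438.7 340.1 133.3
```

```text
time_s: 35.68
eef_pos: [439.4, 341.0, 144.6]
ee_rot: [0.0, 0.726, 0.687, 0.001]
force: [-0.2, 0.8, -2.4]
grip_width: 0.476
time_s: 35.77
eef_pos: [439.4, 341.2, 144.9]
ee_rot: [0.0, 0.726, 0.687, 0.001]
force: [0.3, 0.3, -2.7]
grip_width: 0.472
pos [439.4 341.2 144.9] xaxis deg 86.83 tilt deg 0.14
shift [-1.1 -0.7 11.6]
```

```bash
python3 -m creep '[{"grip":33,"linear":[-0.9,-0.6,4],"rot":[0,0,0]},{"grip":33,"linear":[0,0,3],"rot":[0,0,0]},{"grip":33,"linear":[0,0,2],"rot":[0,0,0]},{"grip":33,"linear":[0,0,1],"rot":[0,0,0]},{"grip":33,"linear":[0,0,0],"rot":[0,0,0]},{"grip":33,"linear":[0,0,0],"rot":[0,0,0]}]'
python3 tg.py 438.7 340.1 133.3
```

```text
time_s: 36.27
eef_pos: [438.2, 340.2, 133.5]
ee_rot: [-0.0, 0.726, 0.687, 0.0]
force: [-1.2, 0.8, -2.9]
grip_width: 0.473
pos [438.2 340.2 133.5] xaxis deg 86.84 tilt deg 0.0
shift [-0.   0.6  0.2]
```

```bash
python3 -m creep '[{"grip":33,"linear":[0,0.4,0.6],"rot":[0,0,0]},{"grip":33,"linear":[0,0,0],"rot":[0,0,0]},{"grip":33,"linear":[0,0,0],"rot":[0,0,0]}]'
python3 tg.py 438.7 340.1 133.3
```

```text
time_s: 36.52
eef_pos: [438.6, 340.2, 133.1]
ee_rot: [0.0, 0.726, 0.687, 0.0]
force: [-0.2, 0.8, -0.3]
grip_width: 0.472
pos [438.6 340.2 133.1] xaxis deg 86.84 tilt deg 0.03
shift [-0.1  0.1 -0.2]
```

Contact is just starting. A bit more, then release.

```bash
python3 -m creep '[{"grip":33,"linear":[0,0,0.6],"rot":[0,0,0]},{"grip":33,"linear":[0,0,0],"rot":[0,0,0]},{"grip":38,"linear":[0,0,0],"rot":[0,0,0]},{"grip":44,"linear":[0,0,0],"rot":[0,0,0]},{"grip":55,"linear":[0,0,0],"rot":[0,0,0]},{"grip":70,"linear":[0,0,0],"rot":[0,0,0]},{"grip":85,"linear":[0,0,0],"rot":[0,0,0]},{"grip":85,"linear":[0,0,-10],"rot":[0,0,0]},{"grip":85,"linear":[0,0,-25],"rot":[0,0,0]},{"grip":85,"linear":[0,0,-30],"rot":[0,0,0]},{"grip":85,"linear":[0,0,-30],"rot":[0,0,0]},{"grip":85,"linear":[0,0,-5],"rot":[0,0,0]}]'
python3 -m creep '[{"grip":85,"linear":[0,0,0],"rot":[0,0,0]},{"grip":85,"linear":[0,0,0],"rot":[0,0,0]}]'
python3 cap.py w22;python3 tg.py
```

```text
time_s: 37.52
eef_pos: [439.9, 340.9, 238.2]
ee_rot: [0.001, 0.726, 0.687, 0.004]
force: [0.3, 1.2, 0.6]
grip_width: 0.995
time_s: 37.68
eef_pos: [438.3, 340.0, 232.0]
ee_rot: [-0.0, 0.726, 0.687, -0.0]
force: [-0.6, 0.5, -0.7]
grip_width: 0.994
37.6833 [438.3 340.  232. ] [-1.000e-04  7.264e-01  6.873e-01 -2.000e-04] [-0.6  0.5 -0.7]
pos [438.1 339.9 231.2] xaxis deg 86.84 tilt deg 0.11
```

View pics/w22.png

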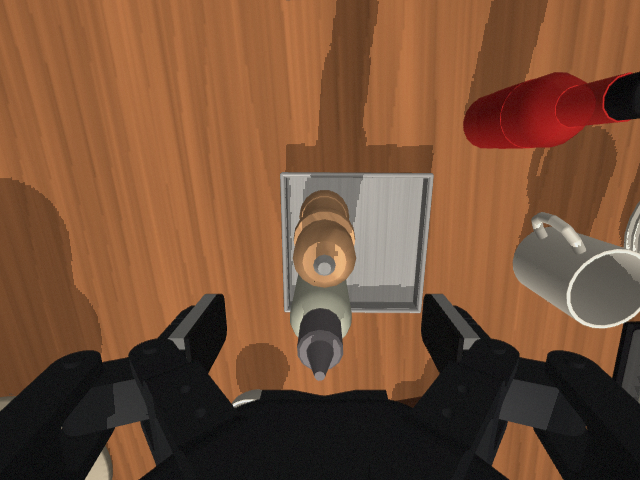

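Mill is back on its spot (nut offset from the rack corner is 42.5/91 px, against 42.5/89.5 before). Rotating, then fetching the oil.

```bash
python3 -m creep '[{"grip":85,"linear":[0,0,-30],"rot":[0,0,0]},{"grip":85,"linear":[0,0,0],"rot":[0,0,-0.122]},{"grip":85,"linear":[0,0,0],"rot":[0,0,-0.122]},{"grip":85,"linear":[0,0,0],"rot":[0,0,-0.122]},{"grip":85,"linear":[0,0,0],"rot":[0,0,-0.122]},{"grip":85,"linear":[0,0,0],"rot":[0,0,-0.122]},{"grip":85,"linear":[0,0,0],"rot":[0,0,-0.122]},{"grip":85,"linear":[0,0,0],"rot":[0,0,-0.122]},{"grip":85,"linear":[0,0,0],"rot":[0,0,-0.122]},{"grip":85,"linear":[0,0,0],"rot":[0,0,-0.122]},{"grip":85,"linear":[0,0,0],"rot":[0,0,-0.122]},{"grip":85,"linear":[0,0,0],"rot":[0,0,-0.122]}]'
python3 -m creep '[{"grip":85,"linear":[0,0,0],"rot":[0,0,-0.121]},{"grip":85,"linear":[0,0,0],"rot":[0,0,-0.121]},{"grip":85,"linear":[0,0,0],"rot":[0,0,0]},{"grip":85,"linear":[0,0,0],"rot":[0,0,0]}]'
python3 tg.py 471.6 -385 232
```

```text
time_s: 38.73
eef_pos: [438.2, 339.9, 260.7]
ee_rot: [-0.001, 0.139, 0.99, -0.001]
force: [-0.1, -0.8, -0.3]
grip_width: 0.99
time_s: 39.07
eef_pos: [438.3, 339.9, 261.2]
ee_rot: [-0.001, 0.023, 1.0, -0.0]
force: [0.3, 1.6, 0.5]
grip_width: 0.993
pos [438.3 339.9 261.2] xaxis deg 177.38 tilt deg 0.12
shift [ -66.5 -722.6   29.8]
```

```bash
python3 -m creep '[{"grip":85,"linear":[-3.3,-36,0],"rot":[0,0,0]},{"grip":85,"linear":[-3.3,-36,0],"rot":[0,0,0]},{"grip":85,"linear":[-3.3,-36,0],"rot":[0,0,0]},{"grip":85,"linear":[-3.3,-36,0],"rot":[0,0,0]},{"grip":85,"linear":[-3.3,-36,0],"rot":[0,0,0]},{"grip":85,"linear":[-3.3,-36,0],"rot":[0,0,0]},{"grip":85,"linear":[-3.3,-36,0],"rot":[0,0,0]},{"grip":85,"linear":[-3.3,-36,0],"rot":[0,0,0]},{"grip":85,"linear":[-3.3,-36,0],"rot":[0,0,0]},{"grip":85,"linear":[-3.3,-36,0],"rot":[0,0,0]}]'
python3 -m creep '[{"grip":85,"linear":[-3.3,-36,0],"rot":[0,0,0]},{"grip":85,"linear":[-3.3,-36,0],"rot":[0,0,0]},{"grip":85,"linear":[-3.3,-36,0],"rot":[0,0,0]},{"grip":85,"linear":[-3.3,-36,0],"rot":[0,0,0]},{"grip":85,"linear":[-3.3,-36,0],"rot":[0,0,0]},{"grip":85,"linear":[-3.3,-36,0],"rot":[0,0,0]},{"grip":85,"linear":[-3.3,-36,0],"rot":[0,0,0]},{"grip":85,"linear":[-3.3,-36,0],"rot":[0,0,0]},{"grip":85,"linear":[-3.3,-36,0],"rot":[0,0,0]},{"grip":85,"linear":[-3.3,-36,0],"rot":[0,0,0]},{"grip":85,"linear":[0,0,20],"rot":[0,0,0]},{"grip":85,"linear":[0,0,10],"rot":[0,0,0]}]'
python3 -m creep '[{"grip":85,"linear":[0,0,0],"rot":[0,0,0]},{"grip":85,"linear":[0,0,0],"rot":[0,0,0]},{"grip":85,"linear":[0,0,0],"rot":[0,0,0]}]'
python3 tg.py 471.6 -385 137.8; python3 cap.py w23
```

```text
time_s: 39.9
eef_pos: [455.9, -22.7, 262.0]
ee_rot: [-0.0, 0.023, 1.0, 0.0]
force: [1.0, 0.1, 0.4]
grip_width: 0.994
time_s: 40.9
eef_pos: [473.4, -383.1, 229.4]
ee_rot: [-0.001, 0.024, 1.0, 0.001]
force: [0.7, 0.4, -0.4]
grip_width: 0.993
time_s: 41.15
eef_pos: [474.6, -381.3, 233.3]
ee_rot: [0.0, 0.021, 1.0, -0.0]
force: [0.1, -0.7, -0.5]
grip_width: 0.995
pos [ 474.6 -381.3  233.3] xaxis deg 177.6 tilt deg 0.06
shift [ 3.  -3.8 95.5]
41.15 [ 474.6 -381.3  233.3] [ 4.000e-04  2.090e-02  9.998e-01 -4.000e-04] [ 0.1 -0.7 -0.5]
```

View pics/w23.png

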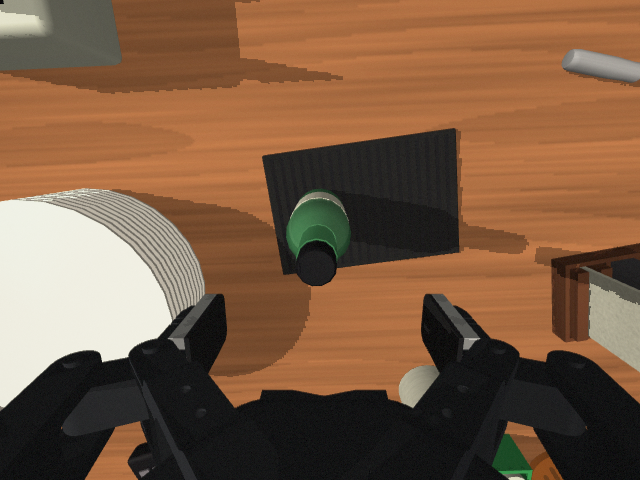

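Consistent with the 3–4 mm offset. Correcting and descending.

```bash
python3 -m creep '[{"grip":85,"linear":[2.8,-3.7,20],"rot":[0,0,0]},{"grip":85,"linear":[0,0,25],"rot":[0,0,0]},{"grip":85,"linear":[0,0,25],"rot":[0,0,0]},{"grip":85,"linear":[0,0,18],"rot":[0,0,0]},{"grip":85,"linear":[0,0,6],"rot":[0,0,0]},{"grip":75,"linear":[0,0,0],"rot":[0,0,0]},{"grip":60,"linear":[0,0,0],"rot":[0,0,0]},{"grip":50,"linear":[0,0,0],"rot":[0,0,0]},{"grip":50,"linear":[0,0,0],"rot":[0,0,0]}]' 60
python3 tg.py 471.6 -385 137.8
```

```text
time_s: 41.95
eef_pos: [471.7, -386.0, 139.8]
ee_rot: [0.001, 0.021, 1.0, -0.001]
force: [0.5, -0.5, 0.5]
grip_width: 0.584
pos [ 471.7 -386.   139.8] xaxis deg 177.6 tilt deg 0.15
shift [0.2 1.  2. ]
```

```bash
python3 -m creep '[{"grip":44,"linear":[0,0.7,1.5],"rot":[0,0,0]},{"grip":38,"linear":[0,0,0],"rot":[0,0,0]},{"grip":32,"linear":[0,0,0],"rot":[0,0,0]},{"grip":28,"linear":[0,0,0],"rot":[0,0,0]},{"grip":24,"linear":[0,0,0],"rot":[0,0,0]},{"grip":20,"linear":[0,0,0],"rot":[0,0,0]},{"grip":18,"linear":[0,0,0],"rot":[0,0,0]},{"grip":18,"linear":[0,0,0],"rot":[0,0,0]}]' 60
python3 tg.py; python3 cap.py w24
```

```text
time_s: 42.62
eef_pos: [471.4, -385.2, 137.2]
ee_rot: [0.0, 0.021, 1.0, -0.0]
force: [-0.5, -1.8, 2.7]
grip_width: 0.301
pos [ 471.4 -385.2  137.2] xaxis deg 177.59 tilt deg 0.06
42.6167 [ 471.4 -385.2  137.2] [ 3.000e-04  2.100e-02  9.998e-01 -4.000e-04] [-0.5 -1.8  2.7]
```

View pics/w24.png

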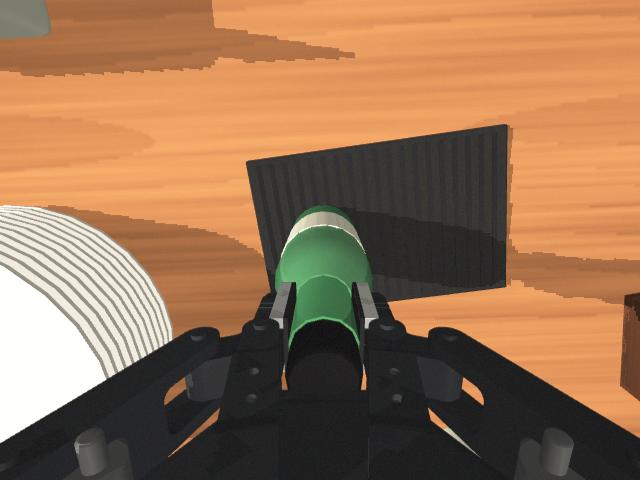

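```bash
python3 -m creep '[{"grip":18,"linear":[0,0,-3],"rot":[0,0,0]},{"grip":18,"linear":[0,0,-8],"rot":[0,0,0]},{"grip":18,"linear":[0,0,-14],"rot":[0,0,0]},{"grip":18,"linear":[0,0,-20],"rot":[0,0,0]},{"grip":18,"linear":[0,0,-25],"rot":[0,0,0]},{"grip":18,"linear":[0,0,-25],"rot":[0,0,0]},{"grip":18,"linear":[0,0,-25],"rot":[0,0,0]},{"grip":18,"linear":[0,0,-25],"rot":[0,0,0]},{"grip":18,"linear":[0,0,-25],"rot":[0,0,0]},{"grip":18,"linear":[0,0,-25],"rot":[0,0,0]},{"grip":18,"linear":[0,0,-10],"rot":[0,0,0]},{"grip":18,"linear":[0,0,0],"rot":[0,0,0]}]' 60
python3 tg.py 499.2 265.9 342
```

```text
time_s: 43.67
eef_pos: [471.6, -384.9, 344.5]
ee_rot: [0.001, 0.021, 1.0, -0.001]
force: [1.2, 0.5, -3.6]
grip_width: 0.295
pos [ 471.6 -384.9  344.5] xaxis deg 177.61 tilt deg 0.22
shift [-4.000e-01  6.514e+02  7.000e-01]
```

```bash
python3 -m creep '[{"grip":18,"linear":[0,10,0],"rot":[0,0,0]},{"grip":18,"linear":[0,20,0],"rot":[0,0,0]},{"grip":18,"linear":[0,30,0],"rot":[0,0,0]},{"grip":18,"linear":[0,30,0],"rot":[0,0,0]},{"grip":18,"linear":[0,30,0],"rot":[0,0,0]},{"grip":18,"linear":[0,30,0],"rot":[0,0,0]},{"grip":18,"linear":[0,30,0],"rot":[0,0,0]},{"grip":18,"linear":[0,30,0],"rot":[0,0,0]},{"grip":18,"linear":[0,30,0],"rot":[0,0,0]},{"grip":18,"linear":[0,30,0],"rot":[0,0,0]},{"grip":18,"linear":[0,30,0],"rot":[0,0,0]},{"grip":18,"linear":[0,30,0],"rot":[0,0,0]}]' 
python3 -m creep '[{"grip":18,"linear":[0,30,0],"rot":[0,0,0]},{"grip":18,"linear":[0,30,0],"rot":[0,0,0]},{"grip":18,"linear":[0,30,0],"rot":[0,0,0]},{"grip":18,"linear":[0,30,0],"rot":[0,0,0]},{"grip":18,"linear":[0,30,0],"rot":[0,0,0]},{"grip":18,"linear":[0,30,0],"rot":[0,0,0]},{"grip":18,"linear":[0,30,0],"rot":[0,0,0]},{"grip":18,"linear":[0,30,0],"rot":[0,0,0]},{"grip":18,"linear":[0,30,0],"rot":[0,0,0]},{"grip":18,"linear":[0,25,0],"rot":[0,0,0]},{"grip":18,"linear":[0,15,0],"rot":[0,0,0]},{"grip":18,"linear":[0,11,0],"rot":[0,0,0]}]'
python3 -m creep '[{"grip":18,"linear":[0,0,0],"rot":[0,0,0]},{"grip":18,"linear":[0,0,0],"rot":[0,0,0]},{"grip":18,"linear":[0,0,0],"rot":[0,0,0]}]'
python3 tg.py 499.2 265.9 136.2; python3 cap.py w25
```

```text
time_s: 44.67
eef_pos: [484.0, -52.9, 340.2]
ee_rot: [-0.001, 0.021, 1.0, 0.001]
force: [-0.3, 0.6, -4.0]
grip_width: 0.302
time_s: 45.67
eef_pos: [497.3, 267.4, 340.0]
ee_rot: [-0.002, 0.02, 1.0, -0.0]
force: [0.2, 0.2, -3.4]
grip_width: 0.299
time_s: 45.92
eef_pos: [498.5, 264.7, 341.4]
ee_rot: [-0.0, 0.021, 1.0, -0.0]
force: [1.1, -0.4, -4.4]
grip_width: 0.301
pos [498.5 264.7 341.4] xaxis deg 177.55 tilt deg 0.06
shift [ -0.9   1.3 205.2]
45.9167 [498.5 264.7 341.4] [-4.000e-04  2.140e-02  9.998e-01 -3.000e-04] [ 1.1 -0.4 -4.4]
```

View pics/w25.png

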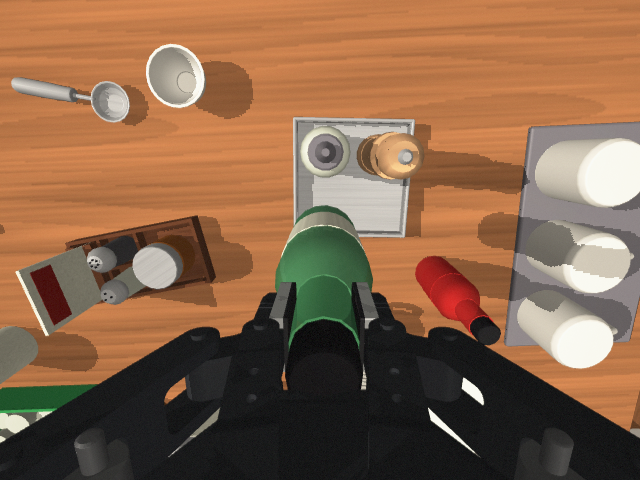

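```bash
python3 -m creep '[{"grip":18,"linear":[-0.4,0.6,15],"rot":[0,0,0]},{"grip":18,"linear":[0,0,25],"rot":[0,0,0]},{"grip":18,"linear":[0,0,25],"rot":[0,0,0]},{"grip":18,"linear":[0,0,25],"rot":[0,0,0]},{"grip":18,"linear":[0,0,25],"rot":[0,0,0]},{"grip":18,"linear":[0,0,25],"rot":[0,0,0]},{"grip":18,"linear":[0,0,25],"rot":[0,0,0]},{"grip":18,"linear":[0,0,18],"rot":[0,0,0]},{"grip":18,"linear":[0,0,8],"rot":[0,0,0]},{"grip":18,"linear":[0,0,4],"rot":[0,0,0]},{"grip":18,"linear":[0,0,0],"rot":[0,0,0]},{"grip":18,"linear":[0,0,0],"rot":[0,0,0]}]'
python3 -m creep '[{"grip":18,"linear":[0,0,0],"rot":[0,0,0]},{"grip":18,"linear":[0,0,0],"rot":[0,0,0]}]'
python3 tg.py 499.2 265.9 136.2
```

```text
time_s: 46.97
eef_pos: [499.7, 266.0, 148.0]
ee_rot: [0.001, 0.021, 1.0, 0.0]
force: [-0.3, 0.0, -4.1]
grip_width: 0.302
time_s: 47.13
eef_pos: [499.5, 266.2, 147.8]
ee_rot: [0.001, 0.021, 1.0, 0.0]
force: [-0.3, 0.4, -3.4]
grip_width: 0.299
pos [499.5 266.2 147.8] xaxis deg 177.59 tilt deg 0.11
shift [ 0.3 -0.3 11.6]
```

```bash
python3 -m creep '[{"grip":18,"linear":[0,0,4],"rot":[0,0,0]},{"grip":18,"linear":[0,0,3],"rot":[0,0,0]},{"grip":18,"linear":[0,0,2],"rot":[0,0,0]},{"grip":18,"linear":[0,0,1],"rot":[0,0,0]},{"grip":18,"linear":[0,0,0],"rot":[0,0,0]},{"grip":18,"linear":[0,0,0],"rot":[0,0,0]}]'
python3 tg.py 499.2 265.9 136.2
```

```text
time_s: 47.63
eef_pos: [499.1, 266.1, 136.8]
ee_rot: [-0.0, 0.021, 1.0, -0.0]
force: [0.8, 0.4, -3.5]
grip_width: 0.302
pos [499.1 266.1 136.8] xaxis deg 177.6 tilt deg 0.0
shift [-0.1 -0.2  0.6]
```

```bash
python3 -m creep '[{"grip":18,"linear":[0,0,0.8],"rot":[0,0,0]},{"grip":18,"linear":[0,0,0],"rot":[0,0,0]},{"grip":18,"linear":[0,0,0],"rot":[0,0,0]}]'
```

```text
time_s: 47.88
eef_pos: [499.2, 266.1, 136.1]
ee_rot: [0.0, 0.021, 1.0, 0.0]
force: [0.1, 0.7, -2.4]
grip_width: 0.301
```

```bash
python3 -m creep '[{"grip":18,"linear":[0,0,0.6],"rot":[0,0,0]},{"grip":18,"linear":[0,0,0],"rot":[0,0,0]},{"grip":18,"linear":[0,0,0],"rot":[0,0,0]}]'
```

```text
time_s: 48.13
eef_pos: [499.4, 266.1, 136.1]
ee_rot: [0.001, 0.021, 1.0, 0.0]
force: [-0.8, -0.3, 4.4]
grip_width: 0.3
```

Contact. Releasing and rising clear.

```bash
python3 -m creep '[{"grip":24,"linear":[0,0,0],"rot":[0,0,0]},{"grip":30,"linear":[0,0,0],"rot":[0,0,0]},{"grip":40,"linear":[0,0,0],"rot":[0,0,0]},{"grip":55,"linear":[0,0,0],"rot":[0,0,0]},{"grip":70,"linear":[0,0,0],"rot":[0,0,0]},{"grip":85,"linear":[0,0,0],"rot":[0,0,0]},{"grip":85,"linear":[0,0,-15],"rot":[0,0,0]},{"grip":85,"linear":[0,0,-25],"rot":[0,0,0]},{"grip":85,"linear":[0,0,-30],"rot":[0,0,0]},{"grip":85,"linear":[0,0,-35],"rot":[0,0,0]},{"grip":85,"linear":[0,0,-35],"rot":[0,0,0]},{"grip":85,"linear":[0,0,-35],"rot":[0,0,0]}]'
python3 -m creep '[{"grip":85,"linear":[0,0,-35],"rot":[0,0,0]},{"grip":85,"linear":[28,30,-25],"rot":[0,0,0]},{"grip":85,"linear":[0,0,0],"rot":[0,0,0]},{"grip":85,"linear":[0,0,0],"rot":[0,0,0]},{"grip":85,"linear":[0,0,0],"rot":[0,0,0]}]'
python3 cap.py w26; python3 cap.py s26 side
```

```text
time_s: 49.13
eef_pos: [498.7, 266.0, 312.1]
ee_rot: [-0.0, 0.021, 1.0, -0.0]
force: [0.8, -0.4, 0.6]
grip_width: 0.998
time_s: 49.55
eef_pos: [475.9, 293.0, 366.0]
ee_rot: [-0.001, 0.021, 1.0, -0.0]
force: [-0.4, 0.1, -0.1]
grip_width: 0.997
49.55 [475.9 293.  366. ] [-7.000e-04  2.080e-02  9.998e-01 -4.000e-04] [-0.4  0.1 -0.1]
49.6 [476.  292.7 365.7] [-1.100e-03  2.120e-02  9.998e-01 -5.000e-04] [-0.3  0.3 -0.6]
```

View pics/w26.png

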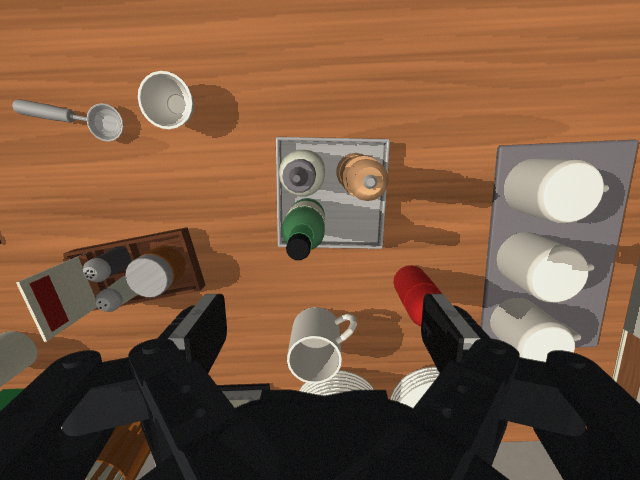

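View pics/s26.png

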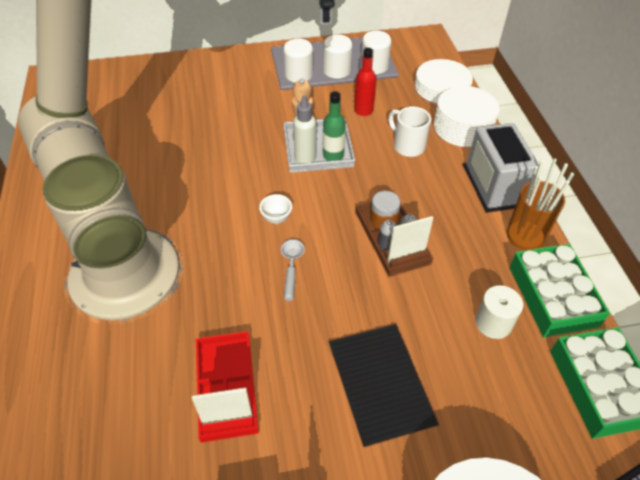

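Everything looks right. As a final check, I'll compare colour centroids in the side view before and after.

```bash
python3 - <<'E'
import cv2,numpy as np,pickle
from h import *
a=cv2.imread('pics/side0.png');b=cv2.imread('pics/s26.png')
def cen(im,lo,hi,r):
    x0,y0,x1,y1=r;h=cv2.cvtColor(im[y0:y1,x0:x1],cv2.COLOR_BGR2HSV);m=cv2.inRange(h,np.array(lo),np.array(hi))
    v,u=np.nonzero(m);return (u.mean()+x0).round(2),(v.mean()+y0).round(2),len(u)
for n,lo,hi,r in [('oil',(60,100,30),(90,255,255),(315,90,360,170)),('sq collar',(110,10,50),(160,80,150),(290,92,318,125))]:
    print(n,cen(a,lo,hi,r),cen(b,lo,hi,r))
for r in [(285,75,320,110),(290,95,320,170),(320,90,350,165),(375,200,435,275)]:
    x0,y0,x1,y1=r
    A=cv2.cvtColor(a[y0:y1,x0:x1],cv2.COLOR_BGR2GRAY).astype(np.float32);B=cv2.cvtColor(b[y0:y1,x0:x1],cv2.COLOR_BGR2GRAY).astype(np.float32)
    print(r,'shift px',np.round(cv2.phaseCorrelate(A,B),2))
p=pickle.load(open('pics/w26.pkl','rb'))
for n,px,z in [('mill',(370,182.5),187),('oil',(298,246.5),191),('sq',(299,177),193),('jar',(149,276),71)]: print(n,onz(p,px,z).round(1))
E
```

```text
oil (np.float64(333.47), np.float64(127.81), 582) (np.float64(333.67), np.float64(128.09), 574)
sq collar (np.float64(305.0), np.float64(108.5), 2) (np.float64(303.75), np.float64(107.5), 4)Traceback (most recent call last):
  File "<stdin>", line 12, in <module>
    return _wrapfunc(a, 'round', decimals=decimals, out=out)
    return _wrapit(obj, method, *args, **kwds)
    conv = _array_converter(obj)
ValueError: setting an array element with a sequence. The requested array has an inhomogeneous shape after 1 dimensions. The detected shape was (2,) + inhomogeneous part.
```

```bash
python3 - <<'E'
import pickle
from h import *
p=pickle.load(open('pics/w26.pkl','rb'))
for n,px,z in [('mill',(370,182.5),187),('oil',(298,246.5),191),('sq',(299,177),193),('jar',(149,276),71)]: print(n,onz(p,px,z).round(1))
E
python3 -c "
from rig import ctrl;print(ctrl.finish_job())"
```

```text
mill [439.5 339.7 187. ]
oil [499.4 267.  191. ]
sq [431.  272.3 193. ]
jar [568.1  42.9  71. ]
the job is handed in; nothing more can be done
None
```

The jam jar now stands on the floor of the caddy's empty well. The oil and the pepper mill waited upright on the mat while I moved it, and both are back on their spots in the rack. I handed the job in at about 50 s of the 138 s allowed.

Last checks, from the wrist and side views before hand-in:
- **Oil:** it came back to (499.4, 267.0) mm, against (498.5–499.2, 266.3) at the start. Its outline in the side view shifted about 0.3 px.
- **Mill:** it came back to (439.5, 339.7), against about (438, 340) at the start.
- **Squeeze bottle:** it was never touched. It measures (431.0, 272.3), against (431–432, 269–270) before. I put the 2–3 mm in y down to how I picked the pixel.
- **Jar:** it stands flat in the well. The gripper set it down at (570, 39), which matches the well centre I measured; the final oblique view read (568, 43), about 4 mm off in y.
- **Salt, pepper and menu card:** by eye they are in place. Nothing tipped, and the mat is empty again.

Two side-view comparisons gave no result. The squeeze-collar colour mask caught only 2–4 pixels, and the image-shift check crashed on a formatting error and was not rerun. For the squeeze bottle I relied on the wrist view instead.

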